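# Make up two optics kits

## Task

Make up two experiment kits from the parts standing loose on the optical table: the beam-splitter cube, the laser module and the yellow polariser go into the red tray, and the blue polariser and the post holder into the green tray, whose third bay is already taken by a battery pack. Give each part an empty bay of its own in its tray, any bay, near the bay's middle and upright on the floor as it stood before; set it down rather than drop it. Leave the white polariser and the mirror mount where they are.

Things in the scene. Friction and masses are not known exactly. Their poses are not given: they have to be found in the camera images.
- tray_red: kit tray, red rim, white floor, fixed, 102 mm (x) by 259 mm (y), yaw within 7 degrees. Floor 3 mm thick; rims and dividers reach 7 mm above the table. Three bays in a row, each 92 (x) by 80 mm (y), centred at x = 0, y = -83, 0, +83 mm. Origin: centre of underside, z up. All three bays are empty at the start.
- tray_green: kit tray, green rim, white floor, fixed, 102 mm (x) by 259 mm (y), yaw within 7 degrees. Floor 3 mm thick; rims and dividers reach 7 mm above the table. Three bays in a row, each 92 (x) by 80 mm (y), centred at x = 0, y = -83, 0, +83 mm. Origin: centre of underside, z up. The bay at y = -83 holds a fixed black battery pack, 75 by 55 mm, top 25 mm above the table; the others are empty.
- splitter: beam-splitter cube: a black cube of 40 mm edge with round green glass ports on its four sides and a pale blue square window with a white diagonal line on top; about 0.14 kg. Origin at the centre of the underside, z up, x and y square to its sides; grip it across two opposite sides.
- laser: laser module: a black bar 70 mm long (its x), 26 mm wide (y) and 26 mm high, lying flat, with cooling ribs at the -x end, a brass band at the +x end and a yellow patch on top; about 0.12 kg. Origin at the centre of the underside, z up; grip it across its width (y).
- polariser_yellow: polariser in a round mount lying flat: an upright-axis black disc 50 mm in diameter and 28 mm high, with a yellow dial ring on top and round its upper side, twelve black ticks, and a dark grey glass in the middle. Origin at the centre of the underside, z up; yaw has no meaning. Loose, about 0.11 kg.
- polariser_blue: polariser in a round mount lying flat: an upright-axis black disc 50 mm in diameter and 28 mm high, with a blue dial ring on top and round its upper side, twelve black ticks, and a dark grey glass in the middle. Origin at the centre of the underside, z up; yaw has no meaning. Loose, about 0.11 kg.
- polariser_white: polariser in a round mount lying flat: an upright-axis black disc 50 mm in diameter and 28 mm high, with a white dial ring on top and round its upper side, twelve black ticks, and a dark grey glass in the middle. Origin at the centre of the underside, z up; yaw has no meaning. A spare: it is loose, stands among the stock and stays there.
- post_holder: post holder: an upright black cylinder 26 mm in diameter on a steel foot disc 44 mm in diameter and 8 mm thick, 50 mm high in all, with a brass thumbscrew (11 mm in diameter, 40 mm above the underside) reaching 24 mm from the axis along +x; loose, about 0.16 kg. Origin: centre of the underside, z up; grip the cylinder along its y, clear of the screw.
- mirror_mount: mirror mount: a steel foot 50 by 46 mm with two upright black plates, 54 mm high, a round mirror on the -x side and two steel adjuster knobs on the +x side. Origin at the centre of the underside. A spare: it is loose, stands among the stock and stays there.
Not all that is in view belongs to the job. Leave any orange look-alike of the polariser_yellow alone. What is shaped like the laser but pink is not meant.

How it is judged:
By the outcome, as a careful person would: the job done as asked, in the order asked, and still so for the second after the job is handed in, with the robot touching nothing.
It also fails if it takes over 128 s, if anything falls off the work surface, if the arm or the gripper's body presses on something with over 40 N, if the wrist force passes 120 N, or if a joint passes its speed limit or range.

## Robot

A 7-joint arm with a two-finger parallel gripper is mounted at the origin on the work surface. World frame = base frame: x ahead of the robot, y to its left, z up, the work surface at z = 0. Lengths are in m, angles in degrees, forces in N, time in s.
With the tool pointing down it reaches from about 0.425 to 0.875 m from the base axis. Payload 9.9 kg.
Tool frame: the origin (TCP) lies at the very end of the fingers, on their centre line; the grasp point (between the pads) lies 19 mm behind it; z points along the fingers, y is the direction in which the jaws open and shut (so a half turn about z gives the same grasp; the last joint's range is limited). The gripper opens to 85 mm and grips with 20 to 120 N. Pads are 22 mm wide; open, the fingers measure 114 mm over their backs; the gripper's body (76 mm by 85 mm) begins 54 mm behind the grasp point. The pads swing forward as they close: fully open they stand 13 mm farther back than shut.
Start: joints at [59.542, 32.985, 1.427, 82.34, -0.859, 64.687, -3.237], TCP at [0.292, -0.608, 0.231] pointing down, gripper open.
Joint ranges: [-157.87, 157.87], [-19.46, 123.44], [-87.15, 90], [11.01, 140.99], [-62.26, 242.26], [9.8, 113.94], [-161.44, 161.44]. Speed limits (degrees/s): [127.2, 127.2, 172.46, 172.46, 180, 180, 180].

## Interface

Orientations are given as [roll, pitch, yaw] about the fixed x, y, z axes, in that order (R = Rz(yaw) Ry(pitch) Rx(roll)).
In Python, from workcell import get_state, eyes, r gives the robot as it stands.
- The arm moves only by the tool arm_command, never from a script. Its argument "targets" is a list that holds one entry, the list of rows, each a list of 4 numbers: the shift along the tool's x, y, z in mm, then the turn about the tool's z in degrees. A call has 1 to 5 rows; each row is the pose to reach, as a shift and turn from the pose commanded when the call began, along the tool's axes at that moment; what a row does not reach only later rows make up. A row lasts 1/10 s, in which the tool goes at most 50 mm and 8.59 degrees, less where a joint would pass 70% of its speed; a pose out of reach is approached as far as the arm can. A call with a gripper value outside its range is refused whole. "hand" is the finger opening in mm, from 0 to 85.4, set as the call begins (left out, the last holds). The fingers move at their own pace and stop on an object; "newtons" is the grip in N (left out, the last holds). Time passes only in rows, so rows that repeat a pose let the fingers close. It gives the time, the measured TCP pose, the force and the opening at its end, in the units of the state.
- get_state(): the state, without advancing time (a new reading comes with each control period).
- eyes.snapshot(name): name is "side" or "top" or "wrist"; returns a dict with "color" (480x640x3 uint8, blue, green, red), "fov_y" (degrees; the focal length in pixels is half the picture's height over the tangent of half this angle, whatever the lens; pixels are square), "cx", "cy" (the principal point, pixels), "rvec" (rotation vector, rad) and "tvec" (3), from world to camera coordinates, as OpenCV has them. Camera axes: x right, y down, z forward; pixel columns grow to the right and rows downward; lengths in m; the calibration is good to about 2 mm. A picture is of the moment at which its call begins. There is no depth.
- r.finish_job(): hands the job in, once; it reports no verdict.
The state is a dict: "time": time; "joint_pos": joint angles; "qvel": joint speeds; "joint_torque": joint torques, N m; "eef_pos": TCP position; "tcp_rot": TCP orientation; "contact_force": force on the tool from outside, world axes, zero at the start; "ft_torque": the same for the moment, N m; "finger_gap": finger opening in m.
Only numpy, scipy, OpenCV 4.12 (cv2) and the standard library are available. Lean on these libraries where they do the work, as an engineer would, in place of code of your own. Each camera call takes 0.05 s, during which the arm holds its last target.

## Working session

There is one attempt and no reset: what is moved stays moved. The work goes in short steps, Python scripts to look and compute and a tool call to move; the robot and the scene stay as the last step left them, time stands still between calls to the robot, and variables do not carry over. Pictures are saved under pics/ and viewed, and the job is handed in when it is done.

Besides the shell and the picture viewer there is one more tool, called as a command line: name --argument value ..., lists and objects as JSON in quotes. arm_command: Moves the arm, as the interface text tells. Its arguments: {"type":"object","properties":{"targets":{"type":"array"},"hand":{"type":"number"},"newtons":{"type":"number"}},"required":["targets"]}

```bash
ls; mkdir -p pics
python3 - <<'E'
from workcell import get_state, eyes, r
import cv2,json
print(get_state())
for n in ["side","top","wrist"]:
    s=eyes.snapshot(n); cv2.imwrite(f"pics/{n}0.png",s["color"])
    print(n,{k:v for k,v in s.items() if k!="color"})
print(get_state()["time"])
E
```

```text
pics
{'time': 0.0, 'joint_pos': array([59.54147548, 33.03181793,  1.42240134, 82.38491603, -0.85954415,
       64.68652381, -3.23941097]), 'qvel': array([ 0.0163301 , -0.10105884, -0.03281984,  0.05383678, -0.04799768,
       -0.21869151,  0.02125338]), 'joint_torque': array([ 4.87882460e-05, -7.65745926e+01,  2.25067802e+00, -2.85960621e+01,
        1.54892507e-02,  1.27773959e-02, -7.86676708e-06]), 'eef_pos': array([ 0.29209042, -0.60804119,  0.23046147]), 'tcp_rot': array([-1.79907388e+02,  4.13007496e-03,  2.56577544e+01]), 'contact_force': array([-0.44627391,  0.15118786,  0.25143436]), 'ft_torque': array([-0.03687731,  0.04984429, -0.04736239]), 'finger_gap': 0.08509683496266406}
side {'fov_y': 54.11009262377868, 'cx': 315.35352184194477, 'cy': 238.61134647231168, 'rvec': array([ 0.95464199, -2.34034019,  1.22684714]), 'tvec': array([0.37709583, 0.21818876, 0.65939882])}
top {'fov_y': 54.110265622555985, 'cx': 316.6562081569052, 'cy': 232.36901729448792, 'rvec': array([ 2.10345066, -2.13026661,  0.20707109]), 'tvec': array([0.02581883, 0.49353281, 1.05446648])}
wrist {'fov_y': 61.252298075402045, 'cx': 323.24313003901193, 'cy': 245.04702404678224, 'rvec': array([-2.42497002,  1.52515621,  0.2452092 ]), 'tvec': array([-0.67481895, -0.0401717 ,  0.3798215 ])}
0.15
```

View pics/top0.png

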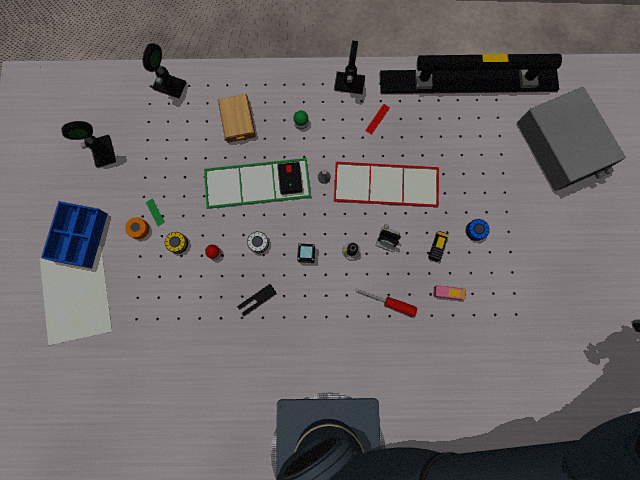

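View pics/side0.png

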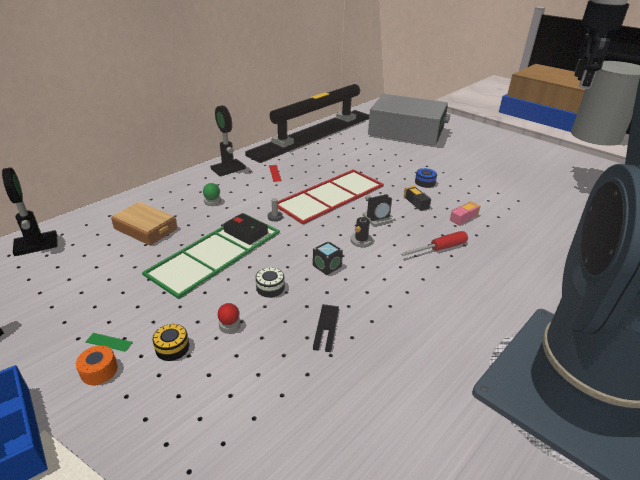

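View pics/wrist0.png

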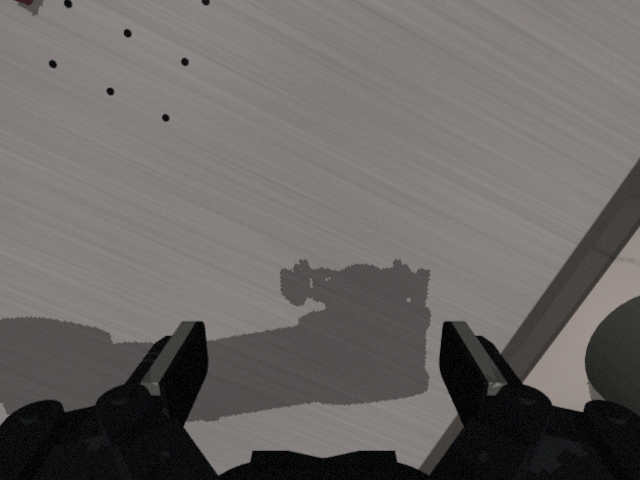

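The top view shows the green tray at about (258,183) with the battery pack in its right bay (-y), and the red tray at (387,184) with all bays empty.

Which part is which (top-view pixels):
- **Polarisers:** yellow (176,242) with ticks and a black body; the all-orange one at (137,228) is the look-alike. White (258,242) stays. Blue is at (478,229).
- **Splitter:** (306,253).
- **Post holder:** (351,249).
- **Mirror mount:** (389,238), stays.
- **Laser:** black with a yellow patch at (438,246); the pink look-alike is at (450,293).

Next I'll confirm these in an enlarged crop and measure them.

```bash
cat > h.py <<'E'
import numpy as np, cv2
from scipy.spatial.transform import Rotation as R
def cam(s):
    f=240/np.tan(np.radians(s["fov_y"]/2)); K=np.array([[f,0,s["cx"]],[0,f,s["cy"]],[0,0,1]])
    Rm=cv2.Rodrigues(np.array(s["rvec"]))[0]; t=np.array(s["tvec"]).reshape(3)
    return K,Rm,t
def ray(s,uv):
    K,Rm,t=cam(s); d=Rm.T@np.linalg.solve(K,[uv[0],uv[1],1.]); return -Rm.T@t,d/np.linalg.norm(d)
def onz(s,uv,z):
    c,d=ray(s,uv); return c+d*(z-c[2])/d[2]
def tri(views):
    A=np.zeros((3,3));b=np.zeros(3);L=[]
    for s,uv in views:
        c,d=ray(s,uv);P=np.eye(3)-np.outer(d,d);A+=P;b+=P@c;L.append((c,d))
    x=np.linalg.solve(A,b); return x,[np.linalg.norm((np.eye(3)-np.outer(d,d))@(x-c)) for c,d in L]
def proj(s,p):
    K,Rm,t=cam(s); q=K@(Rm@np.asarray(p,float)+t); return q[:2]/q[2]
def snap(n,name=None):
    from workcell import eyes
    s=eyes.snapshot(n)
    if name:
        cv2.imwrite(f"pics/{name}.png",s["color"]); 
        import pickle; pickle.dump(s,open(f"pics/{name}.pkl","wb"))
    return s
def load(name):
    import pickle; return pickle.load(open(f"pics/{name}.pkl","rb"))
def move(st,p,yaw=None):
    """tool-frame shift (mm) and turn from measured pose to TCP p, tool yaw"""
    Rt=R.from_euler('xyz',st["tcp_rot"],degrees=True).as_matrix()
    d=Rt.T@(np.asarray(p)-st["eef_pos"])*1000
    # tool pointing down: world yaw +a  => tool z turn -a
    a=None if yaw is None else -((yaw-st["tcp_rot"][2]+90)%180-90)
    return d.round(1),a
E
python3 - <<'E'
from h import *
t=snap("top","t1"); s=snap("side","s1")
print("cam pos",-cam(t)[1].T@cam(t)[2],-cam(s)[1].T@cam(s)[2])
im=t["color"][140:320,110:510]; cv2.imwrite("pics/t1c.png",cv2.resize(im,(800,360),interpolation=cv2.INTER_CUBIC))
for n,uv,z in [("yel",(176,242),.028),("blue",(478,229),.028),("white",(258,242),.028),("split",(306,253),.04),("post",(351,249),.05),("mir",(389,238),.054),("laser",(438,246),.026),("orange",(137,228),.028),("trayG",(258,183),.003),("trayR",(387,184),.003)]:
    print(n,onz(t,uv,z).round(3))
w=snap("wrist"); print(-cam(w)[1].T@cam(w)[2], cam(w)[1].round(2))
E
```

```text
cam pos [0.27779713 0.01867476 1.13076116] [-0.00847968  0.56662593  0.55088797]
yel [0.479 0.355 0.028]
blue [ 0.501 -0.367  0.028]
white [0.476 0.16  0.028]
split [0.447 0.045 0.04 ]
post [ 0.453 -0.06   0.05 ]
mir [ 0.477 -0.149  0.054]
laser [ 0.462 -0.269  0.026]
orange [0.514 0.451 0.028]
trayG [0.631 0.165 0.003]
trayR [ 0.624 -0.158  0.003]
[ 0.36446063 -0.57439007  0.37271686] [[ 0.43 -0.9  -0.  ]
 [-0.86 -0.41  0.31]
 [-0.28 -0.13 -0.95]]
```

View pics/t1c.png

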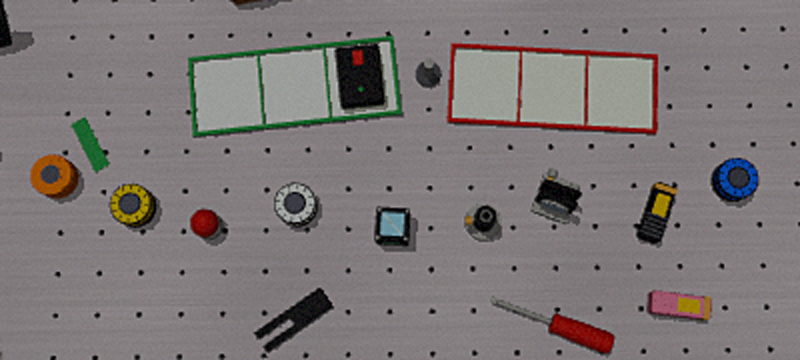

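The crop confirms it: the ticked yellow-ring polariser is at crop (131,204), apart from the orange one at (53,175), and the black laser with its brass band at the top is at (656,212), apart from the pink one at (680,305). The post's thumbscrew points left (+y), at (468,218). Next I'll measure the trays and parts from two views.

Run:
```python
from h import *
t=load("t1"); s=load("s1")
out={}
for name,ss,box in [("t",t,(0,140,640,215)),("s",s,(130,160,400,300))]:
    hsv=cv2.cvtColor(ss["color"],cv2.COLOR_BGR2HSV)
    for c,rng in [("red",[((0,120,60),(8,255,255)),((172,120,60),(180,255,255))]),("green",[((45,90,40),(80,255,255))])]:
        m=sum(cv2.inRange(hsv,np.array(a),np.array(b)) for a,b in rng)
        mm=np.zeros_like(m); x0,y0,x1,y1=box; mm[y0:y1,x0:x1]=m[y0:y1,x0:x1]
        cs,_=cv2.findContours(mm,cv2.RETR_EXTERNAL,cv2.CHAIN_APPROX_NONE)
        k=max(cs,key=lambda q:cv2.contourArea(cv2.convexHull(q)))
        hull=cv2.convexHull(k)
        for e in np.arange(2,12,.5):
            ap=cv2.approxPolyDP(hull,e,True)
            if len(ap)<=4: break
        P=ap[:,0,:].astype(float); 
        print(name,c,P.tolist())
        out[name,c]=P
for c in ["red","green"]:
    P=np.array([onz(t,p,.007) for p in out["t",c]]); ctr=P.mean(0)
    # match side to top corners
    Q=np.array([onz(s,p,.007) for p in out["s",c]])
    X=[]
    for i,p in enumerate(P):
        j=np.argmin(np.linalg.norm(Q-p,axis=1)); x,e=tri([(t,out["t",c][i]),(s,out["s",c][j])]); X.append(x); print(c,p.round(4),x.round(4),np.round(e,4))
    X=np.array(X)
    for A in (P,X):
        ctr=A.mean(0); r=cv2.minAreaRect(A[:,:2].astype(np.float32)); print("  ctr",ctr.round(4),r)
```

```text
t red [[336.0, 162.0], [438.0, 167.0], [438.0, 205.0], [334.0, 200.0]]
t green [[306.0, 158.0], [310.0, 196.0], [206.0, 207.0], [204.0, 169.0]]
s red [[382.0, 184.0], [304.0, 223.0], [278.0, 207.0], [351.0, 170.0]]
s green [[278.0, 230.0], [179.0, 298.0], [143.0, 274.0], [223.0, 226.0]]
red [ 0.6819 -0.0312  0.007 ] [ 0.6806 -0.0347 -0.0012] [0.0051 0.0051]
red [ 0.6653 -0.2865  0.007 ] [ 0.6679 -0.2854  0.0059] [0.0026 0.0026]
red [ 0.5671 -0.2804  0.007 ] [ 0.5675 -0.2801  0.0069] [0.0005 0.0005]
red [ 0.5832 -0.0243  0.007 ] [ 0.5828 -0.0252  0.0043] [0.0014 0.0014]
  ctr [ 0.6244 -0.1556  0.007 ] ((0.6245046854019165, -0.15543250739574432), (0.2565842866897583, 0.09891245514154434), 86.39451599121094)
  ctr [ 0.6247 -0.1564  0.004 ] ((0.6244497299194336, -0.15527622401714325), (0.25539374351501465, 0.10045850276947021), 86.97071838378906)
green [0.6935 0.0441 0.007 ] [ 0.7247  0.059  -0.0364] [0.0198 0.0198]
green [0.5942 0.035  0.007 ] [0.5945 0.0355 0.009 ] [0.001 0.001]
green [0.5695 0.2918 0.007 ] [0.5691 0.2912 0.0033] [0.002 0.002]
green [0.6679 0.3001 0.007 ] [0.6689 0.3007 0.0032] [0.0005 0.0005]
  ctr [0.6313 0.1677 0.007 ] ((0.6315168142318726, 0.16793842613697052), (0.09966706484556198, 0.25845226645469666), 5.493764400482178)
  ctr [ 0.6393  0.1716 -0.0052] ((0.6473965644836426, 0.16988684237003326), (0.13189221918582916, 0.25694119930267334), 5.671663284301758)
```

arm_command --targets '[[[334,-215,-30,25.7],[334,-215,-30,25.7],[334,-215,-30,25.7],[334,-215,-30,25.7],[334,-215,-30,25.7]]]' --hand 85

```text
time: 0.8
eef_pos: [0.4236, -0.3942, 0.2504]
tcp_rot: [180.0, -0.0, -0.1]
contact_force: [1.3, -1.0, 0.3]
finger_gap: 0.0853
```

arm_command --targets '[[[77,-194,-10,0],[77,-194,-10,0],[77,-194,-10,0],[77,-194,-10,0],[77,-194,-10,0]]]'

```text
time: 1.3
eef_pos: [0.5026, -0.1953, 0.2605]
tcp_rot: [-179.8, -0.1, 0.5]
contact_force: [0.3, -0.5, 0.6]
finger_gap: 0.0848
```

Run:
```python
from h import *
from workcell import get_state
print(get_state()["eef_pos"],get_state()["tcp_rot"])
w=snap("wrist","w1")
```

```text
[ 0.50260007 -0.19527201  0.26045473] [-1.79834062e+02 -9.89561900e-02  4.54501161e-01]
```

View pics/w1.png

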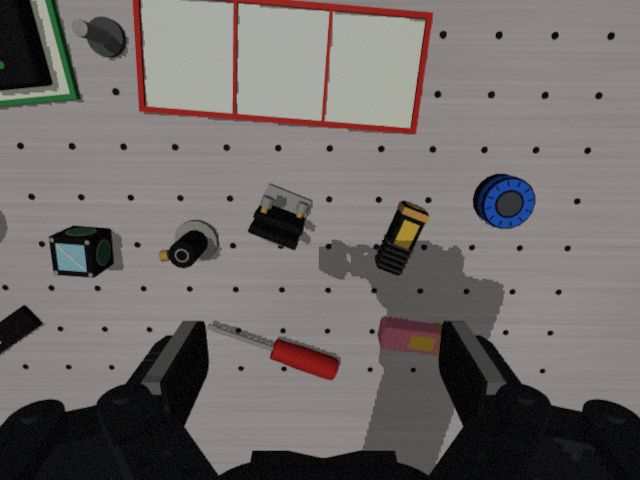

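The wrist view shows the red tray, splitter (82,252), post holder (186,248) with its screw at (165,256), mirror mount (280,218), laser (405,238) with brass at the top, and blue polariser (508,203). Next is a second wrist view from further left, so I can triangulate.

arm_command --targets '[[[-20,-215,0,0],[-20,-215,0,0],[-20,-215,0,0],[-20,-215,0,0],[-20,-215,0,0]]]'

```text
time: 1.85
eef_pos: [0.4795, 0.0168, 0.2603]
tcp_rot: [-179.9, -0.0, 0.2]
contact_force: [0.1, 0.1, -0.4]
finger_gap: 0.0849
```

Run:
```python
from h import *
from workcell import get_state
print(get_state()["eef_pos"],get_state()["tcp_rot"])
w=snap("wrist","w2")
```

```text
[0.47947292 0.01682607 0.26026227] [-1.79913110e+02 -5.10720587e-03  2.11313838e-01]
```

View pics/w2.png

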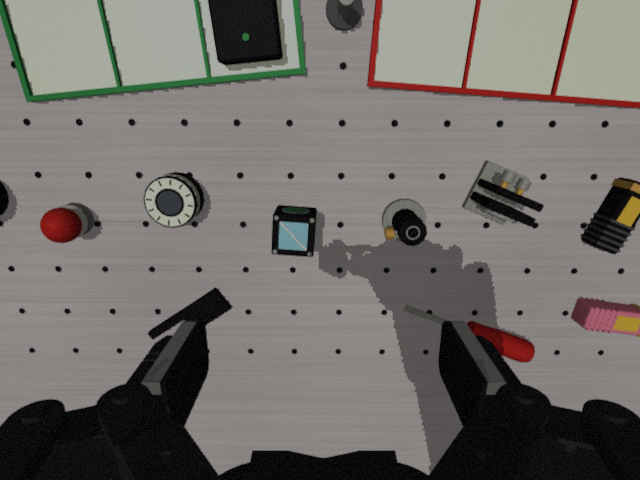

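Second view: splitter window (294,237), post top (413,232) with its screw at (389,233), white polariser (172,201), and the laser at the right edge (615,217).

```bash
python3 - <<'E'
from h import *
w1,w2,t,s=load("w1"),load("w2"),load("t1"),load("s1")
def comps(ss,lo,hi,box,n=1):
    x0,y0,x1,y1=box
    hsv=cv2.cvtColor(ss["color"],cv2.COLOR_BGR2HSV); m=np.zeros((480,640),np.uint8)
    m[y0:y1,x0:x1]=cv2.inRange(hsv,np.array(lo),np.array(hi))[y0:y1,x0:x1]
    cs,_=cv2.findContours(m,cv2.RETR_EXTERNAL,cv2.CHAIN_APPROX_NONE)
    cs=sorted(cs,key=cv2.contourArea)[::-1][:n]
    return [(cv2.minAreaRect(c),cv2.contourArea(c)) for c in cs]
B=((85,50,90),(110,255,255))
a=comps(w1,*B,(40,225,125,290)); b=comps(w2,*B,(260,200,330,270)); tt=comps(t,*B,(290,235,325,270))
print("split win",a,b,tt)
x,e=tri([(w1,a[0][0][0]),(w2,b[0][0][0])]); print(x.round(4),np.round(e,4))
c=cv2.boxPoints(b[0][0]); C=np.array([onz(w2,p,.04) for p in c]); print(C.round(4).tolist(),C.mean(0).round(4))
for i in range(4):
    d=C[(i+1)%4]-C[i]; print("edge",np.linalg.norm(d).round(4),np.degrees(np.arctan2(d[1],d[0])).round(1))
for z,lo,hi,bx1,bx2 in [("patch",(20,110,100),(35,255,255),(370,190,440,285),None),("brass",(8,80,60),(20,255,255),(370,190,440,285),None)]:
    q=comps(w1,lo,hi,bx1,2); print(z,q, [onz(w1,k[0][0],.026).round(4) for k in q])
    print("  top",comps(t,lo,hi,(420,225,455,270),2))
Y=comps(w1,(95,120,80),(120,255,255),(460,165,550,240)); print("blue",Y)
for ss,bx in [(w1,(150,240,180,265)),(w2,(375,220,400,245))]:
    print("screw",comps(ss,(8,80,60),(28,255,255),bx,1))
for n,ss,bx in [("w1p",w1,(140,200,240,290)),("w2p",w2,(360,180,460,270)),("w1l",w1,(350,190,450,290))]:
    x0,y0,x1,y1=bx; cv2.imwrite(f"pics/{n}.png",cv2.resize(ss["color"][y0:y1,x0:x1],None,fx=4,fy=4,interpolation=cv2.INTER_CUBIC))
E
python3 -c "
import cv2,numpy as np
a=[cv2.resize(cv2.imread(f'pics/{n}.png'),(260,260)) for n in ('w1p','w2p','w1l')]
cv2.imwrite('pics/cc.png',np.hstack(a))"
```

```text
split win [(((76.88459777832031, 250.57691955566406), (39.62042236328125, 16.480484008789062), 42.273685455322266), 315.0)] [(((300.1469421386719, 228.8258819580078), (36.11841583251953, 18.08746910095215), 47.29060745239258), 332.5)] [(((305.5, 251.5), (11.0, 11.0), 90.0), 98.5)]
[0.4567 0.0381 0.0394] [0. 0.]
[[0.4636, 0.0554, 0.04], [0.4753, 0.0429, 0.04], [0.45, 0.0205, 0.04], [0.4379, 0.033, 0.04]] [0.4567 0.0379 0.04  ]
edge 0.0171 -47.0
edge 0.0337 -138.4
edge 0.0174 134.1
edge 0.0341 41.0
patch [(((406.4316711425781, 233.81460571289062), (16.273426055908203, 26.540353775024414), 24.775142669677734), 376.5), (((404.0, 207.0), (0.0, 0.0), 0.0), 0.0)] [array([ 0.4721, -0.2757,  0.026 ]), array([ 0.4986, -0.2716,  0.026 ])]
  top [(((440.1000061035156, 242.20001220703125), (6.640782833099365, 10.435516357421875), 18.434947967529297), 56.5), (((438.5, 232.5), (1.4142135381698608, 0.0), -135.0), 0.0)]
brass [(((412.41546630859375, 213.25942993164062), (33.13998794555664, 9.556143760681152), 25.64100456237793), 231.5), (((415.4000549316406, 206.20001220703125), (18.782970428466797, 2.683281421661377), 26.56505012512207), 29.5)] [array([ 0.4925, -0.28  ,  0.026 ]), array([ 0.4994, -0.2823,  0.026 ])]
  top [(((442.4588928222656, 233.60958862304688), (11.352991104125977, 3.1601109504699707), 20.556047439575195), 22.5), (((435.0, 234.0), (0.0, 0.0), 0.0), 0.0)]
blue [(((509.00006103515625, 203.00003051757812), (45.25482940673828, 52.32590103149414), 45.0), 1847.0)]
screw [(((163.5, 255.0), (10.0, 9.0), 90.0), 70.5)]
screw [(((389.2162170410156, 232.79730224609375), (11.507928848266602, 9.370742797851562), 80.53767395019531), 88.5)]
```

View pics/cc.png

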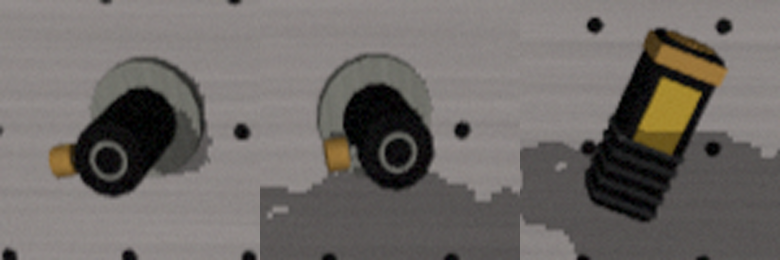

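```bash
cat >> h.py <<'E'
def mask(ss,rngs,box,close=0):
    x0,y0,x1,y1=box
    hsv=cv2.cvtColor(ss["color"],cv2.COLOR_BGR2HSV); m=np.zeros((480,640),np.uint8)
    for lo,hi in rngs: m[y0:y1,x0:x1]|=cv2.inRange(hsv,np.array(lo),np.array(hi))[y0:y1,x0:x1]
    if close: m=cv2.morphologyEx(m,cv2.MORPH_CLOSE,np.ones((close,close),np.uint8))
    return m
def rect(m):
    cs,_=cv2.findContours(m,cv2.RETR_EXTERNAL,cv2.CHAIN_APPROX_NONE)
    c=max(cs,key=cv2.contourArea); return cv2.minAreaRect(c),c
def quad(ss,m,z):
    r,c=rect(m)
    P=np.array([onz(ss,p,z) for p in c[:,0,:].astype(float)])[:,:2]
    (ce,sz,an)=cv2.minAreaRect((P*1000).astype(np.float32)); return np.round(ce,1),np.round(sz,1),round(an,1)
E
python3 - <<'E'
from h import *
w1,w2,t,s=load("w1"),load("w2"),load("t1"),load("s1")
B=[((80,30,90),(115,255,255))]
m1=mask(w1,B,(40,225,125,290),5); m2=mask(w2,B,(260,200,330,270),5); mt=mask(t,B,(290,235,325,270),3)
r1,r2,rt=rect(m1)[0],rect(m2)[0],rect(mt)[0]; print(r1,r2,rt)
x,e=tri([(w1,r1[0]),(w2,r2[0])]); print("win",x.round(4),np.round(e,4)); x,e=tri([(w1,r1[0]),(w2,r2[0]),(t,rt[0])]); print("win3",x.round(4),np.round(e,4))
print(quad(w2,m2,.04),quad(w1,m1,.04))
x,e=tri([(w1,(181.5,255.4)),(w2,(413.1,232.6))]); print("post top",x.round(4),np.round(e,4))
x,e=tri([(w1,(163.5,255)),(w2,(389.2,232.8))]); print("screw",x.round(4),np.round(e,4))
Y=[((20,100,80),(35,255,255))]
ml=mask(w1,Y,(370,215,440,285),3); print("patch",quad(w1,ml,.026))
mb=mask(w1,[((95,120,60),(120,255,255))],(460,165,550,240),5); r,c=rect(mb); print("blue",cv2.fitEllipse(cv2.convexHull(c)))
# tray red refine w1: 
mr=mask(w1,[((0,120,60),(8,255,255)),((172,120,60),(180,255,255))],(120,0,450,150),3); 
r,c=rect(mr); h=cv2.approxPolyDP(cv2.convexHull(c),4,True)[:,0]; print(h.tolist()); 
print([onz(w1,p,.007).round(4).tolist() for p in h.astype(float)])
print("divider ends w2/w1 for height:")
E
```

```text
((70.5, 257.0), (28.0, 31.0), 90.0) ((292.78765869140625, 235.68585205078125), (29.201841354370117, 28.27057647705078), 3.814074993133545) ((305.5, 251.5), (11.0, 11.0), 90.0)
win [0.4503 0.045  0.0399] [0.0001 0.0001]
win3 [0.4501 0.0457 0.039 ] [0.0001 0.0006 0.0007]
(array([450.,  45.]), array([27.2, 27.6]), 85.9) (array([450.2,  44.8]), array([27.1, 27.5]), 86.4)
post top [ 0.4566 -0.0647  0.05  ] [0. 0.]
screw [ 0.4538 -0.0445  0.0415] [0. 0.]
patch (array([ 471.8, -275.5]), array([16.8, 26.3]), 69.1)
blue ((505.8446350097656, 201.5884552001953), (51.69328689575195, 56.460391998291016), 71.73053741455078)
[[432, 13], [415, 133], [139, 110], [133, 0], [303, 0]]
[[0.6655, -0.2877, 0.007], [0.5654, -0.2808, 0.007], [0.5839, -0.0236, 0.007], [0.6735, -0.0304, 0.007], [0.6746, -0.1763, 0.007]]
divider ends w2/w1 for height:
```

arm_command --targets '[[[-29.5,-28,160,4.2],[-29.5,-28,160,4.2],[-29.5,-28,160,4.2],[-29.5,-28,160,4.2],[-29.5,-28,160,4.2]]]' --hand 70 --newtons 40

```text
time: 2.4
eef_pos: [0.449, 0.0394, 0.0981]
tcp_rot: [179.9, 0.3, -4.3]
contact_force: [-0.1, -0.5, 0.4]
finger_gap: 0.07
```

Run:
```python
from h import *
from workcell import get_state
st=get_state();print(st["eef_pos"],st["tcp_rot"],st["joint_pos"],st["finger_gap"])
print(move(st,(0.450,0.045,0.006),-4))
w=snap("wrist","w3")
print([proj(w,(x,y,.04)).round(0).tolist() for x,y in ((.45,.045),(.45,.025),(.45,.065))])
```

```text
[0.44897453 0.03937772 0.09813798] [179.89257538   0.26583209  -4.30334528] [ -10.65408146   25.44419244   -0.48929683  124.19861954    0.47713209
   30.64368646 -105.81064833] 0.07000947652565007
(array([ 1. , -5.9, 92.1]), np.float64(-0.3033452782679831))
[[311.0, 270.0], [349.0, 267.0], [274.0, 273.0]]
```

View pics/w3.png

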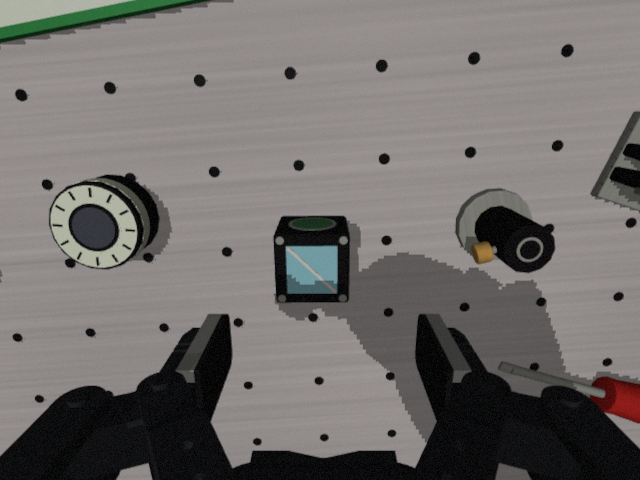

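Run:
```python
from h import *
from workcell import get_state
st=get_state();print(st["time"],st["eef_pos"],st["tcp_rot"])
print(move(st,(0.450,0.045,0.006),-4))
w=load("w3");B=[((80,30,90),(115,255,255))]
m=mask(w,B,(270,240,355,305),7); print(quad(w,m,.04))
```

```text
2.45 [0.45039261 0.03943681 0.09961793] [ 1.79930695e+02  1.05776237e-01 -4.32497397e+00]
(array([-0.6, -5.6, 93.6]), np.float64(-0.3249739746628535))
(array([450.3,  44.9]), array([27.1, 26.2]), 85.7)
```

arm_command --targets '[[[0,-3,30,0],[0,-5,50,-0.3],[0,-5,50,-0.3]]]'

```text
time: 2.75
eef_pos: [0.4515, 0.0451, 0.0498]
tcp_rot: [180.0, 0.0, -4.0]
contact_force: [0.1, -0.5, 0.6]
finger_gap: 0.0699
```

arm_command --targets '[[[-1,0,20,0],[-1,0,36,0],[-1,0,43,0],[-1,0,43,0]]]'

```text
time: 3.15
eef_pos: [0.4507, 0.0455, 0.0077]
tcp_rot: [180.0, -0.0, -4.0]
contact_force: [-0.2, 0.1, 0.4]
finger_gap: 0.07
```

arm_command --targets '[[[0,0,0,0],[0,0,0,0],[0,0,0,0],[0,0,0,0],[0,0,0,0]]]' --hand 30 --newtons 40

```text
time: 3.65
eef_pos: [0.4506, 0.0459, 0.0082]
tcp_rot: [-180.0, -0.1, -4.0]
contact_force: [-0.9, -0.8, 8.0]
finger_gap: 0.0395
```

arm_command --targets '[[[0,0,-20,0],[0,0,-60,0],[0,0,-110,0],[30,30,-110,0],[60,60,-110,0]]]'

```text
time: 4.15
eef_pos: [0.5073, -0.0178, 0.1201]
tcp_rot: [-179.9, -0.3, -3.8]
contact_force: [1.5, 0.5, -2.0]
finger_gap: 0.0393
```

arm_command --targets '[[[30,30,0,0],[60,60,0,0],[90,90,0,0],[115,115,0,0],[128,128,0,0]]]'

```text
time: 4.65
eef_pos: [0.6258, -0.158, 0.1175]
tcp_rot: [179.9, -0.1, -4.1]
contact_force: [-0.7, 0.4, -0.9]
finger_gap: 0.0393
```

Run:
```python
from h import *
from workcell import get_state
w=snap("wrist","w4")
st=get_state();print(st["time"],st["eef_pos"],st["tcp_rot"],st["finger_gap"])
print(move(st,(0.6248,-0.1555,0.0112),-3.7))
```

```text
4.7 [ 0.62679765 -0.15978744  0.11744965] [ 1.79856057e+02 -1.19806994e-01 -4.17577852e+00] 0.03970853356699144
(array([ -2.5,  -4.4, 106.2]), np.float64(-0.47577852228427275))
```

View pics/w4.png

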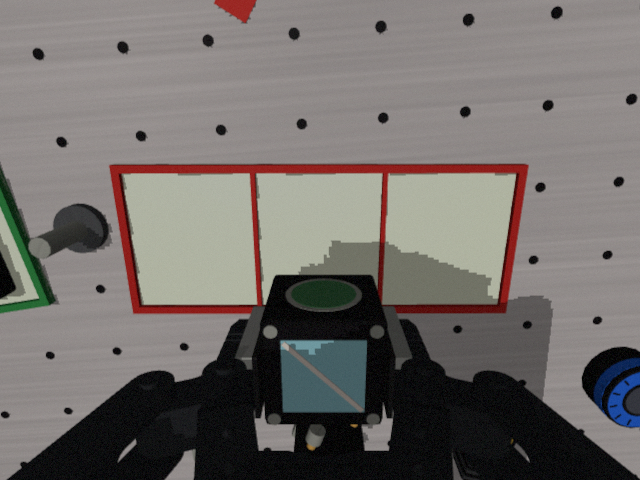

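The cube is held upright at (324,340), with the whole red tray in view (rim corners (111,166), (527,166), (505,313), (134,313)). I'll check the tray's centre and height against the earlier view.

Run:
```python
from h import *
w1,w4=load("w1"),load("w4")
RR=[((0,110,50),(8,255,255)),((172,110,50),(180,255,255))]
m=mask(w4,RR,(90,150,560,325),3); r,c=rect(m); h=cv2.approxPolyDP(cv2.convexHull(c),6,True)[:,0].astype(float); print(h.tolist())
P=np.array([onz(w4,p,.007) for p in h]); print(P.round(4).tolist())
A=[(432,13),(415,133),(139,110)]
for a in A:
    q=onz(w1,a,.007); j=np.argmin(np.linalg.norm(P-q,axis=1)); x,e=tri([(w1,a),(w4,h[j])]); print(x.round(4),np.round(e,4))
print(quad(w4,m,.007))
```

```text
[[527.0, 165.0], [505.0, 312.0], [133.0, 312.0], [110.0, 165.0]]
[[0.6661, -0.2874, 0.007], [0.5657, -0.2806, 0.007], [0.5843, -0.0237, 0.007], [0.6845, -0.0314, 0.007]]
[ 0.6658 -0.2881  0.0054] [0. 0.]
[ 0.5653 -0.2809  0.0063] [0. 0.]
[ 0.5839 -0.0232  0.0061] [0. 0.]
(array([ 625.1, -155.7]), array([258.1, 101.9]), 85.9)
```

arm_command --targets '[[[-2,-4,40,0],[-2,-4,75,0],[-2,-4,90,0],[-2,-4,95,0],[-2,-4,95,0]]]'

```text
time: 5.2
eef_pos: [0.6231, -0.1504, 0.0226]
tcp_rot: [180.0, -0.0, -3.9]
contact_force: [-0.0, -0.3, -1.2]
finger_gap: 0.0389
```

arm_command --targets '[[[2,5,5,0],[2,5,8,0],[2,5,10,0],[2,5,11,0],[2,5,11,0]]]'

```text
time: 5.7
eef_pos: [0.6247, -0.1555, 0.0114]
tcp_rot: [-180.0, -0.0, -3.9]
contact_force: [0.2, 0.3, -1.4]
finger_gap: 0.0395
```

arm_command --targets '[[[0,0,0.7,0],[0,0,1.4,0],[0,0,1.4,0]]]'

```text
time: 6.0
eef_pos: [0.6247, -0.1555, 0.0113]
tcp_rot: [180.0, -0.0, -3.9]
contact_force: [-5.7, 1.3, 13.2]
finger_gap: 0.0397
```

Contact: +13 N, so the cube is on the floor. I'll ease off and open.

arm_command --targets '[[[0,0,-1,0],[0,0,-1,0],[0,0,-1,0],[0,0,-1,0]]]' --hand 56

```text
time: 6.4
eef_pos: [0.6245, -0.1554, 0.0106]
tcp_rot: [-180.0, 0.0, -3.9]
contact_force: [-0.5, -0.9, 0.4]
finger_gap: 0.0563
```

arm_command --targets '[[[0,0,-10,0],[0,0,-30,0],[0,0,-70,0],[0,0,-120,0],[0,0,-150,0]]]'

```text
time: 6.9
eef_pos: [0.6256, -0.1558, 0.1651]
tcp_rot: [180.0, -0.2, -4.0]
contact_force: [1.4, -0.5, -0.5]
finger_gap: 0.056
```

arm_command --targets '[[[-157,120,25,17],[-157,120,25,17],[-157,120,25,17],[-157,120,25,17],[-157,120,25,17]]]' --hand 55

```text
time: 7.4
eef_pos: [0.4529, -0.2688, 0.1359]
tcp_rot: [179.8, 0.2, -21.4]
contact_force: [0.2, -0.3, 0.3]
finger_gap: 0.0549
```

Run:
```python
from h import *
from workcell import get_state
w=snap("wrist","w5")
st=get_state();print(st["time"],st["eef_pos"],st["tcp_rot"],st["finger_gap"])
```

```text
7.45 [ 0.45656055 -0.2668344   0.13635115] [ 1.79938142e+02  5.34893197e-02 -2.12775434e+01] 0.05506248897177704
```

View pics/w5.png

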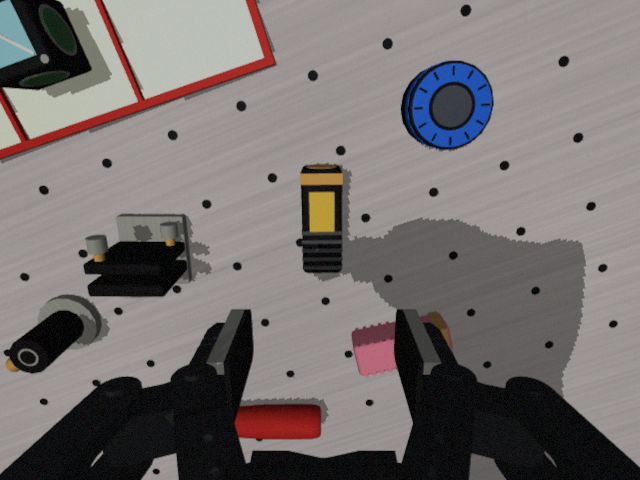

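The laser is at (322,220), aligned with the image's vertical: brass end at row ~170, rib end at row ~272, yellow patch (322,212). The pink look-alike (400,345) is well clear.

Run:
```python
from h import *
from workcell import get_state
w1,w5=load("w1"),load("w5"); st=get_state()
Y=[((20,100,80),(35,255,255))]
m1=mask(w1,Y,(370,215,440,285),3); m5=mask(w5,Y,(300,188,345,240),3)
x,e=tri([(w1,rect(m1)[0][0]),(w5,rect(m5)[0][0])]); print("patch tri",x.round(4),np.round(e,4)); print(quad(w5,m5,.026),rect(m5)[0])
a=onz(w5,(322,172),.026);b=onz(w5,(322,272),.026); print(a,b,np.linalg.norm(a-b),(a+b)/2)
l=onz(w5,(302,215),.026);r=onz(w5,(343,215),.026); print(np.linalg.norm(l-r))
c=(a+b)/2; print(move(st,(c[0],c[1],.008),-20.9))
```

```text
patch tri [ 0.4715 -0.2757  0.0252] [0.0001 0.0001]
(array([ 471.5, -275.6]), array([16.4, 26.6]), 69.6) ((321.50091552734375, 211.5302734375), (40.70858383178711, 26.169803619384766), 88.26429748535156)
[ 0.49474541 -0.28520749  0.026     ] [ 0.43294114 -0.2608546   0.026     ] 0.06642914196160178 [ 0.46384327 -0.27303105  0.026     ]
0.026152040953014093
(array([  9.2,   3. , 128.3]), np.float64(-0.377543436982009))
```

arm_command --targets '[[[9,3,30,-0.6],[9,3,60,-0.6],[9,3,85,-0.6],[9,3,90,-0.6],[9,3,90,-0.6]]]'

```text
time: 7.95
eef_pos: [0.4675, -0.2698, 0.0456]
tcp_rot: [-180.0, 0.1, -20.3]
contact_force: [0.3, -0.4, 0.2]
finger_gap: 0.0549
```

Run:
```python
from h import *
from workcell import get_state
st=get_state();print(st["eef_pos"],st["tcp_rot"]); print(move(st,(.464,-.273,.003),-20.6))
```

```text
[ 0.4675134  -0.26976622  0.04557074] [-1.79970782e+02  5.69662547e-02 -2.02871038e+01]
(array([-2.1,  4.3, 42.6]), np.float64(0.31289616574636625))
```

arm_command --targets '[[[-2,4,5,0.3],[-2,4,22,0.3],[-2,4,36,0.3],[-2,4,42,0.3],[-2,4,42,0.3]]]'

```text
time: 8.45
eef_pos: [0.4637, -0.2736, 0.0039]
tcp_rot: [180.0, -0.0, -20.7]
contact_force: [0.9, -0.4, 0.3]
finger_gap: 0.0551
```

arm_command --targets '[[[0,0,0,0],[0,0,0,0],[0,0,0,0],[0,0,0,0]]]' --hand 16 --newtons 40

```text
time: 8.85
eef_pos: [0.4643, -0.2737, 0.0047]
tcp_rot: [180.0, -0.1, -20.6]
contact_force: [-0.4, 1.0, 5.4]
finger_gap: 0.0251
```

arm_command --targets '[[[0,0,-20,0],[0,0,-60,0],[30,-20,-90,-5],[65,-43,-100,-12],[100,-65,-100,-16.6]]]'

```text
time: 9.35
eef_pos: [0.5827, -0.2482, 0.107]
tcp_rot: [179.9, -0.3, -3.8]
contact_force: [-0.7, 0.0, -1.9]
finger_gap: 0.0253
```

Run:
```python
from h import *
from workcell import get_state
st=get_state();print(st["eef_pos"],st["tcp_rot"]); print(move(st,(.619,-.2385,.03),-4))
```

```text
[ 0.58267274 -0.24818386  0.10701983] [179.91138782  -0.25630346  -3.81642056]
(array([ 35.3, -12.2,  77.2]), np.float64(0.18357944035940932))
```

arm_command --targets '[[[30,-10,10,0],[35,-12,45,0],[35,-12,70,0],[35,-12,77,0],[35,-12,77,0]]]'

```text
time: 9.85
eef_pos: [0.6151, -0.2384, 0.026]
tcp_rot: [-180.0, 0.1, -4.1]
contact_force: [-1.1, -0.0, -0.9]
finger_gap: 0.0251
```

Run:
```python
from h import *
from workcell import get_state
st=get_state();print(st["eef_pos"],st["tcp_rot"]); print(move(st,(.619,-.2385,.0075),-4))
w=snap("wrist","w6")
```

```text
[ 0.61509975 -0.23835216  0.02603201] [-1.79980070e+02  1.25463897e-01 -4.05222283e+00]
(array([ 3.9, -0.1, 18.5]), np.float64(-0.05222282500047015))
```

View pics/w6.png

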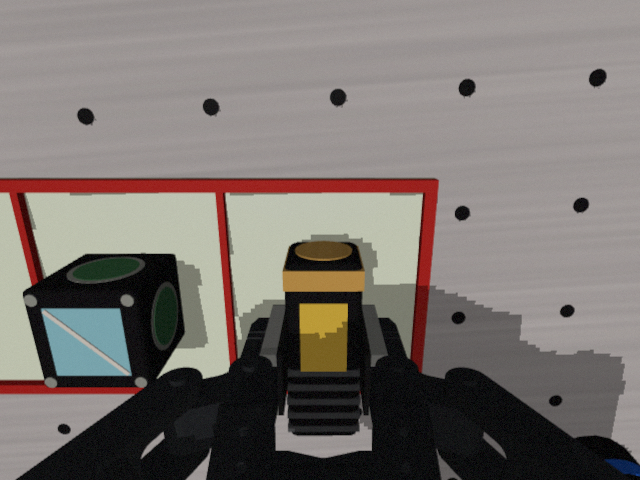

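The laser hangs level over the right bay, with the splitter standing upright in the middle one. I'll lower it.

arm_command --targets '[[[4,0,6,0],[4,0,12,0],[4,0,16,0],[4,0,17.5,0],[4,0,17.5,0]]]'

```text
time: 10.4
eef_pos: [0.6198, -0.2387, 0.009]
tcp_rot: [-180.0, 0.0, -4.0]
contact_force: [0.4, 0.0, -1.4]
finger_gap: 0.0252
```

arm_command --targets '[[[0,0,0.7,0],[0,0,1.4,0],[0,0,1.4,0]]]'

```text
time: 10.7
eef_pos: [0.62, -0.2387, 0.0079]
tcp_rot: [180.0, -0.0, -4.0]
contact_force: [-0.1, 0.6, -0.5]
finger_gap: 0.0252
```

arm_command --targets '[[[0,0,0.6,0],[0,0,1,0],[0,0,1,0]]]'

```text
time: 11.0
eef_pos: [0.62, -0.2387, 0.0078]
tcp_rot: [180.0, -0.0, -4.0]
contact_force: [-3.1, 1.7, 8.0]
finger_gap: 0.0254
```

arm_command --targets '[[[0,0,-0.7,0],[0,0,-0.7,0],[0,0,-0.7,0],[0,0,-0.7,0]]]' --hand 46

```text
time: 11.4
eef_pos: [0.62, -0.2387, 0.0074]
tcp_rot: [-180.0, 0.0, -4.0]
contact_force: [-0.1, 0.2, 0.5]
finger_gap: 0.0461
```

arm_command --targets '[[[0,0,-10,0],[0,0,-35,0],[0,0,-80,0],[0,0,-130,0],[0,0,-180,0]]]'

```text
time: 11.9
eef_pos: [0.6196, -0.2386, 0.19]
tcp_rot: [-180.0, 0.0, -4.0]
contact_force: [1.7, 0.1, 0.4]
finger_gap: 0.0462
```

arm_command --targets '[[[-160,-560,0,-90],[-160,-560,0,-90],[-160,-560,0,-90],[-160,-560,0,-90],[-160,-560,0,-90]]]' --hand 70

```text
time: 12.4
eef_pos: [0.5678, 0.0076, 0.1886]
tcp_rot: [179.9, -0.0, 39.3]
contact_force: [1.3, 0.3, 0.0]
finger_gap: 0.0697
```

Run:
```python
from h import *
from workcell import get_state
st=get_state();print(st["eef_pos"],st["tcp_rot"],st["joint_pos"].round(0)); d,a=move(st,(.48,.31,.19)); print(d, -(86-st["tcp_rot"][2]))
```

```text
[0.56782393 0.00757986 0.18855711] [ 1.79941147e+02 -4.74370353e-02  3.92651835e+01] [  4.  27. -14. 102.   8.  52. -64.]
[ 123.4 -289.7   -1.6] -46.7348164709184
```

arm_command --targets '[[[123,-290,0,-46.7],[123,-290,0,-46.7],[123,-290,0,-46.7],[123,-290,0,-46.7],[123,-290,0,-46.7]]]'

```text
time: 12.9
eef_pos: [0.4992, 0.2479, 0.1885]
tcp_rot: [179.9, -0.0, 82.2]
contact_force: [1.6, 0.2, 0.5]
finger_gap: 0.07
```

arm_command --targets '[[[-70,-5,30,0],[-70,-5,30,0],[-70,-5,30,0]]]'

```text
time: 13.2
eef_pos: [0.4835, 0.1736, 0.1566]
tcp_rot: [-179.9, 0.3, 81.7]
contact_force: [1.0, -0.7, 1.1]
finger_gap: 0.0698
```

Run:
```python
from h import *
from workcell import get_state
w=snap("wrist","w7")
st=get_state();print(st["eef_pos"],st["tcp_rot"],st["joint_pos"].round(0))
```

```text
[0.4845351  0.17583514 0.1575717 ] [-1.79978778e+02  1.04461380e-01  8.17747994e+01] [ -7.  26. -26. 111.  16.  46. -50.]
```

View pics/w7.png

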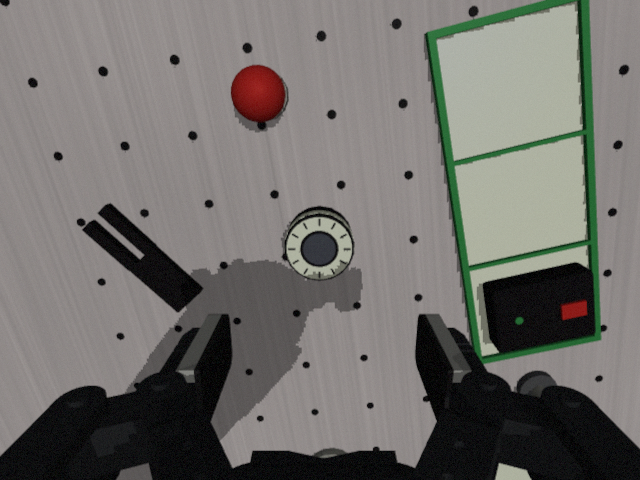

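I moved too far back. This view shows the white polariser (319,248), the red ball (258,93) and the whole green tray. Going forward to yellow.

arm_command --targets '[[[150,20,0,-4],[150,20,0,-4],[150,20,0,-4],[150,20,0,-4],[150,20,0,-4]]]'

```text
time: 13.75
eef_pos: [0.5257, 0.3258, 0.1579]
tcp_rot: [180.0, -0.1, 86.0]
contact_force: [-1.1, -1.4, -1.1]
finger_gap: 0.0701
```

Run:
```python
from h import *
from workcell import get_state
w=snap("wrist","w8")
st=get_state();print(st["eef_pos"],st["tcp_rot"],st["joint_pos"].round(0))
```

```text
[0.52580038 0.32376444 0.15779185] [1.79989594e+02 4.92982470e-03 8.59337708e+01] [-20.  34. -26.  96.  18.  54. -57.]
```

View pics/w8.png

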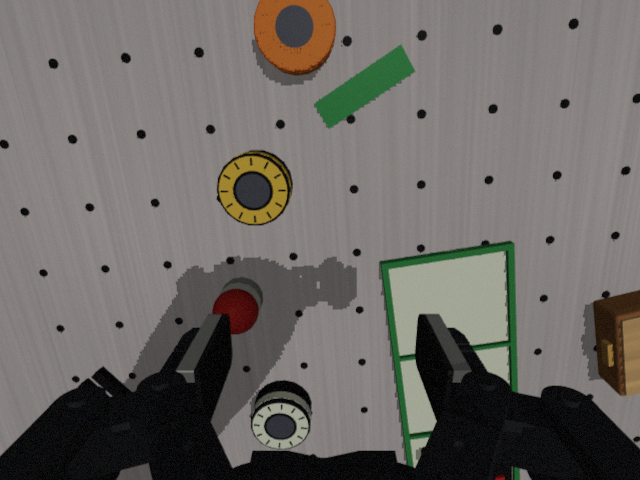

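Yellow polariser at (254,189), black ticks on a yellow ring over a black side. The orange look-alike is at (295,30). They are clearly different, so I'll measure yellow.

```bash
cat >> h.py <<'E'
def hole(ss,rngs,box,close=3):
    """centre of dark glass inside coloured ring + ring hull ellipse"""
    m=mask(ss,rngs,box,close); r,c=rect(m)
    full=np.zeros_like(m); cv2.drawContours(full,[c],-1,255,-1)
    inn=cv2.morphologyEx(cv2.bitwise_and(full,cv2.bitwise_not(m)),cv2.MORPH_OPEN,np.ones((3,3),np.uint8))
    g=rect(inn)[1]; M=cv2.moments(g); return (M["m10"]/M["m00"],M["m01"]/M["m00"]),cv2.contourArea(g),cv2.fitEllipse(cv2.convexHull(c))
E
python3 - <<'E'
from h import *
from workcell import get_state
w8,t,s=load("w8"),load("t1"),load("s1"); st=get_state()
Y=[((20,90,60),(36,255,255))]
a=hole(w8,Y,(205,140,300,235)); b=hole(t,Y,(160,228,192,257),1); c=hole(s,Y,(145,315,195,365),3)
print(a,b,c)
for v in ([(w8,a[0]),(t,b[0])],[(w8,a[0]),(s,c[0])],[(w8,a[0]),(t,b[0]),(s,c[0])]):
    x,e=tri(v); print(x.round(4),np.round(e,4))
p=onz(w8,a[0],.028); print(p)
p2=onz(w8,a[0],x[2]); print(move(st,(p[0],p[1],.05),86))
# green tray from w8/w7 
for ss,bx in ((load("w7"),(410,0,620,370)),):
    m=mask(ss,[((45,90,40),(80,255,255))],bx,3); print(quad(ss,m,.007))
E
```

```text
((252.4427549194991, 190.28875968992247), 1118.0, ((254.27468872070312, 187.5757598876953), (72.43733978271484, 73.53642272949219), 131.50405883789062)) ((174.3853427895981, 241.38534278959807), 70.5, ((174.72862243652344, 241.23321533203125), (18.637855529785156, 20.84982681274414), 57.333824157714844)) ((169.03333333333333, 335.06666666666666), 150.0, ((169.7443389892578, 338.84649658203125), (29.541763305664062, 36.478145599365234), 68.96548461914062))
[0.4804 0.3588 0.0293] [0.0002 0.0002]
[0.4805 0.3586 0.0291] [0. 0.]
[0.4804 0.3588 0.0293] [0.0002 0.0002 0.0001]
[0.48031651 0.35843538 0.028     ]
(array([ 31.4, -47.8, 107.8]), np.float64(-0.06622916984427718))
(array([630.3, 167.5]), array([103. , 258.3]), 5.6)
```

arm_command --targets '[[[32,-48,0,0],[32,-48,40,0],[32,-48,80,0],[32,-48,105,0],[32,-48,105,0]]]'

```text
time: 14.3
eef_pos: [0.4792, 0.3557, 0.05]
tcp_rot: [-179.8, 0.3, 85.8]
contact_force: [-0.7, 0.1, 0.3]
finger_gap: 0.07
```

Run:
```python
from h import *
from workcell import get_state
st=get_state();print(st["eef_pos"],st["tcp_rot"]); print(move(st,(.4803,.3586,.004),86))
```

```text
[0.47915478 0.35567769 0.04996259] [-179.80102586    0.26955219   85.8158008 ]
(array([ 3.2,  1.1, 45.9]), np.float64(-0.18419919630048298))
```

arm_command --targets '[[[2,0,2,0],[2,0,10,0],[2,0,17,0],[2,0,17,0]]]'

```text
time: 14.7
eef_pos: [0.4804, 0.3604, 0.0353]
tcp_rot: [-180.0, 0.0, 85.9]
contact_force: [-1.0, -0.5, -1.0]
finger_gap: 0.0701
```

arm_command --targets '[[[-1.5,0,10,0],[-1.5,0,20,0],[-1.5,0,28,0],[-1.5,0,31,0],[-1.5,0,31,0]]]'

```text
time: 15.2
eef_pos: [0.4799, 0.3591, 0.0038]
tcp_rot: [-179.9, 0.0, 85.9]
contact_force: [-0.4, 0.2, -0.1]
finger_gap: 0.0702
```

arm_command --targets '[[[0,0,0,0],[0,0,0,0],[0,0,0,0],[0,0,0,0]]]' --hand 40 --newtons 40

```text
time: 15.6
eef_pos: [0.4804, 0.3595, 0.005]
tcp_rot: [180.0, -0.0, 85.9]
contact_force: [-1.1, 0.6, 4.8]
finger_gap: 0.0486
```

arm_command --targets '[[[0,0,-20,0],[0,0,-60,0],[-10,0,-105,0],[-45,10,-130,0],[-90,25,-135,0]]]'

```text
time: 16.1
eef_pos: [0.4995, 0.2702, 0.143]
tcp_rot: [179.7, -0.3, 86.1]
contact_force: [1.4, -1.0, -1.1]
finger_gap: 0.0491
```

Run:
```python
from h import *
from workcell import get_state
x,e=tri([(load("w1"),(81,27)),(load("w4"),(40,248))]); print("knob top",x.round(3),np.round(e,4))
st=get_state();print(st["eef_pos"],st["tcp_rot"]); print(move(st,(.631,-.073,.14),86))
```

```text
knob top [ 0.646 -0.003  0.046] [0.0002 0.0002]
[0.4995146  0.270172   0.14304014] [179.74319219  -0.27010624  86.14036592]
(array([-333.6,  154.3,    2.2]), np.float64(0.14036592312865537))
```

arm_command --targets '[[[-40,18,0,0],[-80,37,0,0],[-122,56,0,0],[-166,76,0,0],[-210,97,0,0]]]'

```text
time: 16.6
eef_pos: [0.5808, 0.0493, 0.1396]
tcp_rot: [180.0, 0.0, 85.9]
contact_force: [0.5, 0.2, -1.1]
finger_gap: 0.0488
```

arm_command --targets '[[[-40,18,0,0],[-80,37,0,0],[-110,52,0,0],[-123,57,0,0],[-123,57,0,0]]]'

```text
time: 17.1
eef_pos: [0.6286, -0.0782, 0.139]
tcp_rot: [-180.0, 0.1, 85.7]
contact_force: [-0.2, 0.4, -1.7]
finger_gap: 0.0486
```

Run:
```python
from h import *
from workcell import get_state
w=snap("wrist","w9")
st=get_state();print(st["eef_pos"],st["tcp_rot"]); print(move(st,(.631,-.073,.03),86))
```

```text
[ 0.62826763 -0.07557203  0.13918693] [-1.79962813e+02 -2.76285809e-02  8.58315080e+01]
(array([  2.7,   2.6, 109.2]), np.float64(-0.16849204274176088))
```

View pics/w9.png

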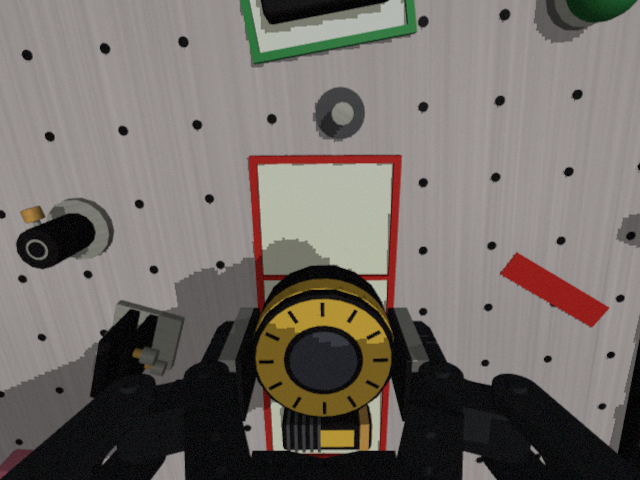

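The yellow polariser is held level over the tray. The +y bay below it (320,220) is empty, and the knob at (340,113) is clear. Lowering.

arm_command --targets '[[[2,3,20,0],[2,3,60,0],[2,3,95,0],[2,3,109,0],[2,3,109,0]]]'

```text
time: 17.65
eef_pos: [0.6303, -0.0717, 0.029]
tcp_rot: [-179.8, -0.0, 86.0]
contact_force: [-0.3, -1.1, -0.3]
finger_gap: 0.049
```

Run:
```python
from h import *
from workcell import get_state
w=snap("wrist")
st=get_state();print(st["eef_pos"],st["tcp_rot"]); print(move(st,(.631,-.073,.008),86))
```

```text
[ 0.63157296 -0.07205931  0.03073666] [-1.79949824e+02 -4.05569304e-02  8.60082805e+01]
(array([-1. , -0.5, 22.7]), np.float64(0.008280451668497335))
```

arm_command --targets '[[[-1,0,8,0],[-1,0,15,0],[-1,0,19,0],[-1,0,21,0],[-1,0,21,0]]]'

```text
time: 18.2
eef_pos: [0.6316, -0.0747, 0.0094]
tcp_rot: [-180.0, -0.0, 85.9]
contact_force: [-0.0, -0.4, -1.5]
finger_gap: 0.0488
```

arm_command --targets '[[[0,0,0.7,0],[0,0,1.4,0],[0,0,1.4,0]]]'

```text
time: 18.5
eef_pos: [0.6317, -0.0747, 0.0082]
tcp_rot: [180.0, -0.0, 85.9]
contact_force: [-0.4, 0.6, -1.9]
finger_gap: 0.0487
```

arm_command --targets '[[[0,0,0.6,0],[0,0,1,0],[0,0,1,0]]]'

```text
time: 18.8
eef_pos: [0.6318, -0.0747, 0.008]
tcp_rot: [180.0, 0.0, 85.9]
contact_force: [-3.7, -0.6, 8.7]
finger_gap: 0.049
```

arm_command --targets '[[[0,0,-0.7,0],[0,0,-0.7,0],[0,0,-0.7,0],[0,0,-0.7,0]]]' --hand 60

```text
time: 19.2
eef_pos: [0.6317, -0.0747, 0.0077]
tcp_rot: [-180.0, -0.0, 85.9]
contact_force: [0.9, 0.1, 0.0]
finger_gap: 0.0603
```

arm_command --targets '[[[0,0,-10,0],[0,0,-35,0],[0,0,-80,0],[0,0,-130,0],[0,0,-180,0]]]'

```text
time: 19.7
eef_pos: [0.6312, -0.0745, 0.1903]
tcp_rot: [-180.0, -0.0, 85.9]
contact_force: [1.1, -0.5, -0.2]
finger_gap: 0.0602
```

Run:
```python
from h import *
from workcell import get_state
w=snap("wrist","w10"); t=snap("top","t2")
st=get_state();print(st["eef_pos"],st["tcp_rot"],st["joint_pos"].round()); d,a=move(st,(.50,-.33,.16)); print(d)
cv2.imwrite("pics/t2c.png",cv2.resize(t["color"][140:320,110:510],(800,360),interpolation=cv2.INTER_CUBIC))
# post centre in w7/w9 and blue from w1,w5
Bl=[((95,110,40),(120,255,255))]
w1,w5=load("w1"),load("w5")
a=hole(w1,Bl,(460,165,550,240),3); b=hole(w5,Bl,(395,55,505,160),3); print(a,b)
x,e=tri([(w1,a[0]),(w5,b[0])]); print("blue",x.round(4),np.round(e,4))
```

```text
[ 0.63523244 -0.07405874  0.19607765] [ 1.79318625e+02 -2.96633775e-02  8.58980828e+01] [ 19.  33. -28.  91.  17.  60. -17.]
[-265.  -117.    34.6]
((508.96992481203006, 203.50187969924812), 532.0, ((505.6882629394531, 201.3820343017578), (52.19208526611328, 56.81287384033203), 71.51126861572266)) ((451.36126864104176, 105.67737870195337), 1587.0, ((447.8572692871094, 104.7508544921875), (83.80426025390625, 91.93048858642578), 45.07478713989258))
blue [ 0.5031 -0.3697  0.0273] [0. 0.]
```

View pics/t2c.png

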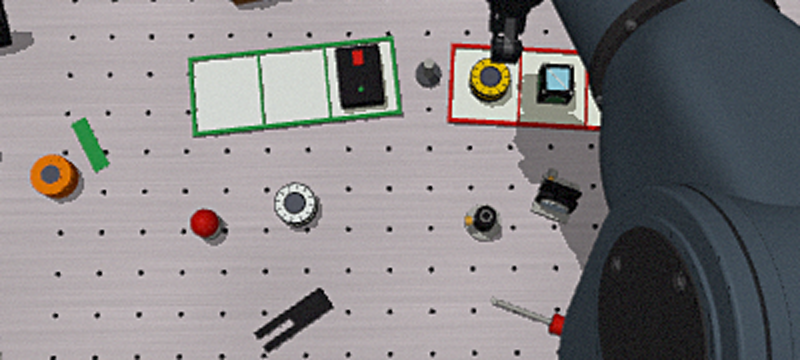

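View pics/w10.png

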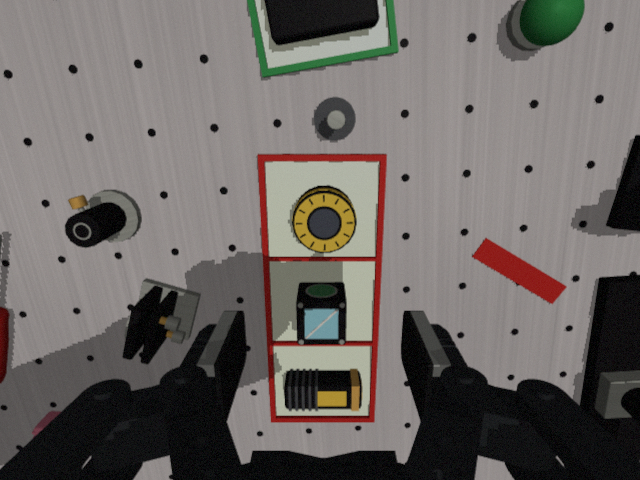

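All three red-tray parts stand upright in their own bays: yellow (324,220), splitter (322,318), laser (323,389). Blue triangulates to (0.503,-0.370), top 27 mm. Going there.

arm_command --targets '[[[-304,-109,15,0],[-304,-109,15,0],[-304,-109,15,0],[-304,-109,15,0],[-304,-109,15,0]]]' --hand 70

```text
time: 20.3
eef_pos: [0.5298, -0.3048, 0.177]
tcp_rot: [180.0, 0.0, 85.9]
contact_force: [0.3, -0.3, 0.2]
finger_gap: 0.0697
```

Run:
```python
from h import *
from workcell import get_state
st=get_state();print(st["eef_pos"],st["tcp_rot"],st["joint_pos"].round()); print(move(st,(.5031,-.3697,.10),86))
```

```text
[ 0.52979956 -0.30481262  0.17698399] [1.79959092e+02 2.20129105e-02 8.59148204e+01] [ 43.  32. -28.  96.  17.  56.   5.]
(array([-66.6, -22.1,  77. ]), np.float64(-0.08517964995452587))
```

arm_command --targets '[[[-40,-13,20,0],[-66,-22,50,0],[-66,-22,77,0],[-66,-22,77,0]]]'

```text
time: 20.7
eef_pos: [0.5015, -0.3674, 0.0964]
tcp_rot: [-179.7, -0.2, 85.8]
contact_force: [-0.3, 0.6, -0.2]
finger_gap: 0.0699
```

Run:
```python
from h import *
from workcell import get_state
w=snap("wrist","w11")
st=get_state();print(st["eef_pos"],st["tcp_rot"])
Bl=[((95,110,40),(120,255,255))]
a=hole(w,Bl,(180,180,440,470),3);print(a,onz(w,a[0],.0275)); p=onz(w,a[0],.0275); print(move(st,(p[0],p[1],.004),86))
x,e=tri([(load("w1"),(508.97,203.5)),(w,a[0])]); print(x.round(4),np.round(e,4))
```

```text
[ 0.50336922 -0.36677612  0.09858337] [-1.79874347e+02 -1.05216761e-01  8.58968986e+01]
((326.05798489200976, 266.41249069049894), 1566.5, ((326.0140075683594, 260.85186767578125), (86.5452651977539, 87.98123168945312), 6.858933925628662)) [ 0.50289057 -0.36947384  0.0275    ]
(array([-2.9, -0.1, 94.6]), np.float64(-0.10310135104509754))
[ 0.5029 -0.3698  0.0268] [0.0001 0.0001]
```

View pics/w11.png

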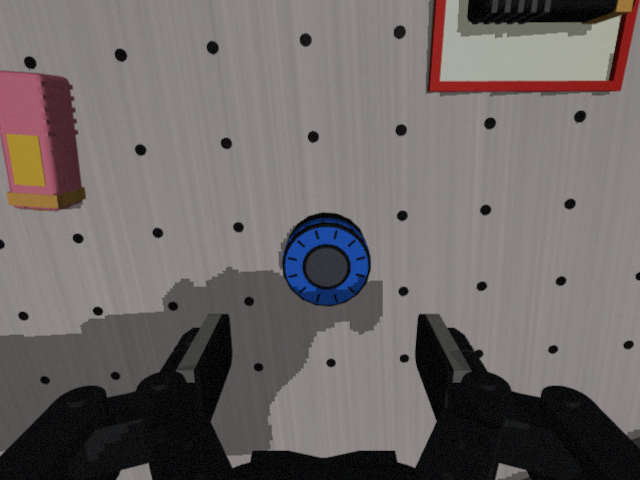

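The blue polariser is at (326,266), centred between the fingers and clear of everything. Descending.

arm_command --targets '[[[-3,0,25,0],[-3,0,50,0],[-3,0,60,0],[-3,0,60,0]]]'

```text
time: 21.15
eef_pos: [0.5045, -0.3695, 0.0395]
tcp_rot: [-180.0, -0.0, 86.0]
contact_force: [-0.2, 0.1, 0.3]
finger_gap: 0.0699
```

Run:
```python
from h import *
from workcell import get_state
st=get_state();print(st["eef_pos"],st["tcp_rot"]); print(move(st,(.5029,-.3696,.004),86))
```

```text
[ 0.50448388 -0.36945188  0.03954243] [-1.79982368e+02 -3.22611060e-02  8.59862355e+01]
(array([-0.3, -1.6, 35.5]), np.float64(-0.013764484587227344))
```

arm_command --targets '[[[0,-1,12,0],[0,-1,24,0],[0,-1,32,0],[0,-1,35,0],[0,-1,35,0]]]'

```text
time: 21.65
eef_pos: [0.5027, -0.3701, 0.0036]
tcp_rot: [-180.0, -0.0, 85.9]
contact_force: [-0.1, -0.1, 0.8]
finger_gap: 0.0701
```

arm_command --targets '[[[0,0,0,0],[0,0,0,0],[0,0,0,0],[0,0,0,0]]]' --hand 40 --newtons 40

```text
time: 22.05
eef_pos: [0.5032, -0.3705, 0.0048]
tcp_rot: [180.0, 0.0, 85.9]
contact_force: [-0.8, 0.5, 5.9]
finger_gap: 0.0487
```

arm_command --targets '[[[0,0,-20,0],[0,0,-60,0],[15,2,-105,0],[55,7,-135,0],[100,12,-135,0]]]'

```text
time: 22.55
eef_pos: [0.5241, -0.2726, 0.1434]
tcp_rot: [179.6, 0.2, 85.7]
contact_force: [2.7, 0.7, -1.6]
finger_gap: 0.0486
```

arm_command --targets '[[[48,6,0,0],[96,12,0,0],[144,18,0,0],[192,24,0,0],[240,28,0,0]]]'

```text
time: 23.05
eef_pos: [0.5673, -0.0322, 0.1392]
tcp_rot: [180.0, 0.0, 85.9]
contact_force: [1.0, -0.3, -0.7]
finger_gap: 0.0486
```

arm_command --targets '[[[48,6,0,0],[96,12,0,-3],[144,18,0,-5],[185,23,0,-8],[210,26,0,-9.6]]]'

```text
time: 23.55
eef_pos: [0.6078, 0.1781, 0.1392]
tcp_rot: [180.0, -0.1, 95.8]
contact_force: [-0.0, -0.1, -1.6]
finger_gap: 0.0483
```

Run:
```python
from h import *
from workcell import get_state
st=get_state();print(st["eef_pos"],st["tcp_rot"],st["joint_pos"].round(),st["finger_gap"]); print(move(st,(.6224,.2501,.13),95.6))
```

```text
[0.60776614 0.17814385 0.13919919] [ 1.79988145e+02 -1.21847567e-01  9.58239514e+01] [ -3.  36. -29.  95.  20.  54. -33.] 0.0483274879321914
(array([70.1, 21.9,  9.4]), np.float64(0.2239514350267484))
```

arm_command --targets '[[[35,11,0,0],[60,19,0,0],[70,22,0,0],[70,22,0,0]]]'

```text
time: 23.95
eef_pos: [0.6227, 0.2469, 0.1388]
tcp_rot: [-180.0, -0.0, 95.6]
contact_force: [-0.7, -1.1, -1.2]
finger_gap: 0.0484
```

Run:
```python
from h import *
from workcell import get_state
w=snap("wrist","w12")
st=get_state();print(st["eef_pos"],st["tcp_rot"]); print(move(st,(.6224,.2501,.03),95.6))
```

```text
[0.62300899 0.24479053 0.138803  ] [-1.79959923e+02  4.74750583e-02  9.55245782e+01]
(array([  5.4,  -0. , 108.8]), np.float64(-0.07542176551346813))
```

View pics/w12.png

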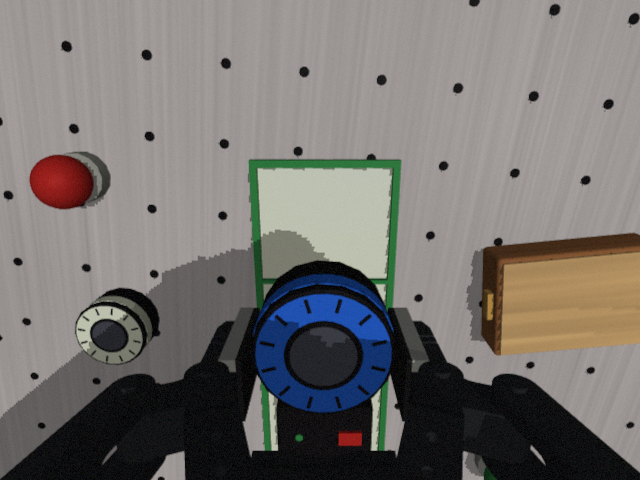

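Run:
```python
from h import *
w=load("w12");w7=load("w7");w8=load("w8")
a,b=onz(w,(250,160),.007),onz(w,(401,160),.007); print(a,b,(a+b)/2, np.degrees(np.arctan2(b[1]-a[1],b[0]-a[0])))
c,d=onz(w8,(381,262),.007),onz(w8,(514,242),.007); print(c,d,(c+d)/2)
for p,q in (((250,160),(381,262)),((401,160),(514,242))):
    x,e=tri([(w,p),(w8,q)]); print(x.round(4),np.round(e,4))
```

```text
[0.56964596 0.29115601 0.007     ] [0.66953488 0.3009917  0.007     ] [0.61959042 0.29607385 0.007     ] 5.623572802166598
[0.56830268 0.29270668 0.007     ] [0.66929304 0.30189013 0.007     ] [0.61879786 0.2972984  0.007     ]
[0.5689 0.2906 0.0018] [0.0001 0.0001]
[0.6701 0.301  0.0049] [0.0002 0.0002]
```

arm_command --targets '[[[5,0,20,0],[5,0,60,0],[5,0,95,0],[5,0,108,0],[5,0,108,0]]]'

```text
time: 24.5
eef_pos: [0.622, 0.2479, 0.0296]
tcp_rot: [-179.8, 0.1, 95.4]
contact_force: [-0.5, -0.4, -1.8]
finger_gap: 0.0492
```

Run:
```python
from h import *
from workcell import get_state
w=snap("wrist");st=get_state();print(st["eef_pos"],st["tcp_rot"]); print(move(st,(.623,.250,.008),95.6))
```

```text
[0.62299944 0.24905178 0.03144767] [-1.79964628e+02  4.10602516e-02  9.54293897e+01]
(array([ 1. ,  0.1, 23.4]), np.float64(-0.1706102852916871))
```

arm_command --targets '[[[0,0,8,0],[0,0,15,0],[0,0,19,0],[0,0,21,0],[0,0,21,0]]]'

```text
time: 25.05
eef_pos: [0.6227, 0.2503, 0.0101]
tcp_rot: [-180.0, 0.0, 95.5]
contact_force: [-0.4, -0.4, -1.0]
finger_gap: 0.0486
```

arm_command --targets '[[[0,0,0.7,0],[0,0,1.4,0],[0,0,1.4,0]]]'

```text
time: 25.35
eef_pos: [0.6228, 0.2503, 0.0089]
tcp_rot: [180.0, 0.0, 95.5]
contact_force: [-1.0, 0.3, -1.1]
finger_gap: 0.0488
```

arm_command --targets '[[[0,0,0.6,0],[0,0,1.2,0],[0,0,1.2,0]]]'

```text
time: 25.65
eef_pos: [0.6228, 0.2503, 0.0079]
tcp_rot: [180.0, -0.0, 95.5]
contact_force: [-1.0, -0.5, 1.7]
finger_gap: 0.0488
```

arm_command --targets '[[[0,0,0.5,0],[0,0,0.5,0]]]'

```text
time: 25.85
eef_pos: [0.6228, 0.2504, 0.0078]
tcp_rot: [180.0, 0.0, 95.5]
contact_force: [-2.4, -1.0, 7.1]
finger_gap: 0.0488
```

arm_command --targets '[[[0,0,-0.6,0],[0,0,-0.6,0],[0,0,-0.6,0],[0,0,-0.6,0]]]' --hand 60

```text
time: 26.25
eef_pos: [0.6228, 0.2503, 0.0076]
tcp_rot: [-180.0, -0.0, 95.5]
contact_force: [0.2, -0.2, 0.6]
finger_gap: 0.0599
```

arm_command --targets '[[[0,0,-10,0],[0,0,-35,0],[0,0,-80,0],[0,0,-130,0],[0,0,-160,0]]]'

```text
time: 26.75
eef_pos: [0.6236, 0.2512, 0.1725]
tcp_rot: [179.8, -0.1, 95.5]
contact_force: [0.2, 0.1, -0.2]
finger_gap: 0.06
```

arm_command --targets '[[[-298,-196,15,-2.5],[-298,-196,15,-2.5],[-298,-196,15,-2.5],[-298,-196,15,-2.5],[-298,-196,15,-2.5]]]' --hand 65

```text
time: 27.25
eef_pos: [0.5051, 0.0279, 0.1579]
tcp_rot: [179.9, 0.0, 98.0]
contact_force: [0.8, -0.4, -0.7]
finger_gap: 0.065
```

Run:
```python
from h import *
from workcell import get_state
st=get_state();print(st["eef_pos"],st["tcp_rot"],st["joint_pos"].round()); print(move(st,(.4566,-.0647,.13),98))
```

```text
[0.50513174 0.02788425 0.15791585] [1.79943330e+02 2.70449986e-02 9.80124639e+01] [ 14.  26. -32. 112.  18.  47. -20.]
(array([-84.9, -61. ,  27.9]), np.float64(0.012463933452082188))
```

arm_command --targets '[[[-40,-30,10,0],[-75,-54,20,0],[-85,-61,28,0],[-85,-61,28,0]]]'

```text
time: 27.65
eef_pos: [0.4563, -0.0652, 0.129]
tcp_rot: [-179.9, 0.0, 97.8]
contact_force: [-0.3, 0.8, 0.3]
finger_gap: 0.065
```

Run:
```python
from h import *
from workcell import get_state
w=snap("wrist","w13")
st=get_state();print(st["eef_pos"],st["tcp_rot"]); print(move(st,(.4566,-.0647,.05),98)); print(proj(w,(.4566,-.0647,.05)))
```

```text
[ 0.45779924 -0.06331677  0.12957536] [ 1.79975798e+02 -6.22128518e-03  9.79248626e+01]
(array([-1.2, -1.4, 79.6]), np.float64(-0.07513744354847063))
[323.61280247 255.6610089 ]
```

View pics/w13.png

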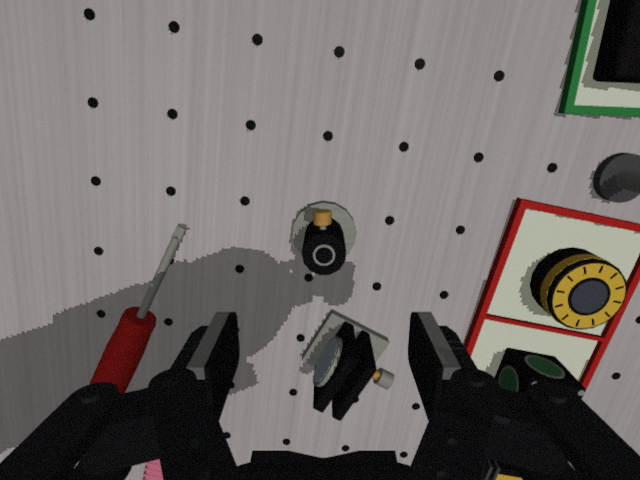

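Post top ring at (324,255), exactly where predicted, with the screw straight up at (322,217), so the fingers (left and right) clear it. Descending.

arm_command --targets '[[[-1,-1,25,0],[-1,-1,50,0],[-1,-1,65,0],[-1,-1,68,0],[-1,-1,68,0]]]'

```text
time: 28.2
eef_pos: [0.4577, -0.0628, 0.0615]
tcp_rot: [180.0, -0.0, 98.1]
contact_force: [-0.1, 0.5, -0.4]
finger_gap: 0.0652
```

Run:
```python
from h import *
from workcell import get_state
st=get_state();print(st["eef_pos"],st["tcp_rot"]); print(move(st,(.4566,-.0647,.014),98))
```

```text
[ 0.45767717 -0.06275007  0.06146135] [ 1.79971865e+02 -3.62261551e-02  9.81348811e+01]
(array([-1.8, -1.4, 47.5]), np.float64(0.13488113464886453))
```

arm_command --targets '[[[-1.5,-1,15,0],[-1.5,-1,30,0],[-1.5,-1,42,0],[-1.5,-1,47,0],[-1.5,-1,47,0]]]'

```text
time: 28.7
eef_pos: [0.4565, -0.0655, 0.0145]
tcp_rot: [180.0, 0.0, 98.0]
contact_force: [0.3, 0.5, -0.3]
finger_gap: 0.0648
```

arm_command --targets '[[[0,0,0,0],[0,0,0,0],[0,0,0,0],[0,0,0,0],[0,0,0,0]]]' --hand 16 --newtons 40

```text
time: 29.2
eef_pos: [0.4564, -0.066, 0.0149]
tcp_rot: [179.9, 0.0, 98.0]
contact_force: [-1.5, 0.1, 6.9]
finger_gap: 0.0248
```

arm_command --targets '[[[0,0,-20,0],[0,0,-60,0],[0,0,-105,0],[25,25,-120,0],[55,55,-120,0]]]'

```text
time: 29.7
eef_pos: [0.504, -0.0055, 0.1372]
tcp_rot: [179.8, 0.1, 97.7]
contact_force: [0.4, 0.6, -2.4]
finger_gap: 0.0251
```

arm_command --targets '[[[33,33,0,0],[66,66,0,0],[99,99,0,1],[130,130,0,2.4],[150,150,0,2.4]]]'

```text
time: 30.2
eef_pos: [0.6314, 0.169, 0.1343]
tcp_rot: [180.0, -0.1, 95.7]
contact_force: [-0.1, 0.1, -1.5]
finger_gap: 0.0252
```

Run:
```python
from h import *
from workcell import get_state
w=snap("wrist","w14")
st=get_state();print(st["eef_pos"],st["tcp_rot"],st["finger_gap"]); print(move(st,(.631,.1675,.04),95.6))
```

```text
[0.63284106 0.17306653 0.1343203 ] [179.8705413   -0.2834744   95.85536303] 0.024782926565906187
(array([-5.8, -2.6, 94.3]), np.float64(0.25536303480735967))
```

View pics/w14.png

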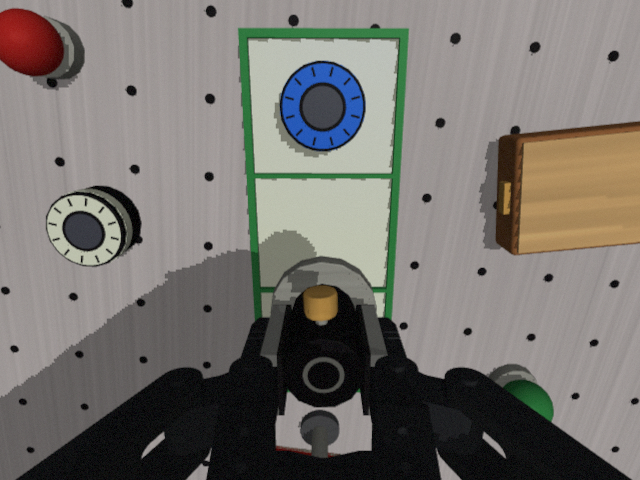

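The post holder is held upright over the empty middle bay (320,230). Blue sits in the +y bay at (323,106). Lowering.

arm_command --targets '[[[-2,-1,20,0],[-2,-1,55,0],[-2,-1,85,0],[-2,-1,95,0],[-2,-1,95,0]]]'

```text
time: 30.75
eef_pos: [0.6286, 0.1629, 0.038]
tcp_rot: [-179.8, 0.0, 95.6]
contact_force: [0.0, 0.1, -1.6]
finger_gap: 0.0253
```

Run:
```python
from h import *
from workcell import get_state
w=snap("wrist");st=get_state();print(st["eef_pos"],st["tcp_rot"]); print(move(st,(.631,.1675,.018),95.6))
```

```text
[0.62955324 0.16339899 0.03951727] [-1.79967161e+02 -4.65615326e-03  9.55967233e+01]
(array([ 3.9,  1.9, 21.5]), np.float64(-0.003276676337407025))
```

arm_command --targets '[[[4,1.5,6,0],[4,1.5,12,0],[4,1.5,17,0],[4,1.5,19,0],[4,1.5,19,0]]]'

```text
time: 31.3
eef_pos: [0.6306, 0.1674, 0.02]
tcp_rot: [-180.0, 0.0, 95.6]
contact_force: [0.5, -0.3, -2.7]
finger_gap: 0.0248
```

arm_command --targets '[[[0,0,0.7,0],[0,0,1.4,0],[0,0,1.4,0]]]'

```text
time: 31.6
eef_pos: [0.6308, 0.1675, 0.0189]
tcp_rot: [180.0, -0.0, 95.6]
contact_force: [0.7, -0.5, -1.3]
finger_gap: 0.0252
```

arm_command --targets '[[[0,0,0.6,0],[0,0,1.2,0],[0,0,1.2,0]]]'

```text
time: 31.9
eef_pos: [0.6308, 0.1676, 0.0181]
tcp_rot: [180.0, 0.0, 95.6]
contact_force: [-1.2, -1.2, 3.7]
finger_gap: 0.0249
```

arm_command --targets '[[[0,0,0,0],[0,0,0,0],[0,0,0,0],[0,0,0,0]]]' --hand 50

```text
time: 32.3
eef_pos: [0.6307, 0.1677, 0.0176]
tcp_rot: [180.0, -0.0, 95.6]
contact_force: [1.1, -0.0, 0.7]
finger_gap: 0.0504
```

arm_command --targets '[[[0,0,-10,0],[0,0,-35,0],[0,0,-80,0],[0,0,-130,0],[0,0,-180,0]]]'

```text
time: 32.8
eef_pos: [0.6303, 0.1677, 0.2002]
tcp_rot: [-180.0, -0.0, 95.6]
contact_force: [1.4, 0.7, -0.8]
finger_gap: 0.05
```

arm_command --targets '[[[-60,-60,0,0],[-60,-60,0,0],[-60,-60,0,0],[-60,-60,0,0],[-60,-60,0,0]]]'

```text
time: 33.3
eef_pos: [0.5774, 0.1029, 0.1982]
tcp_rot: [179.9, -0.0, 95.6]
contact_force: [0.2, -0.4, 0.2]
finger_gap: 0.0502
```

Run:
```python
from h import *
from workcell import get_state
w=snap("wrist","w15"); t=snap("top","t3"); s=snap("side","s3")
st=get_state();print(st["eef_pos"],st["tcp_rot"],st["time"])
```

```text
[0.57716889 0.10310648 0.19748759] [-1.79996347e+02 -4.28102175e-02  9.56687734e+01] 33.45
```

View pics/w15.png

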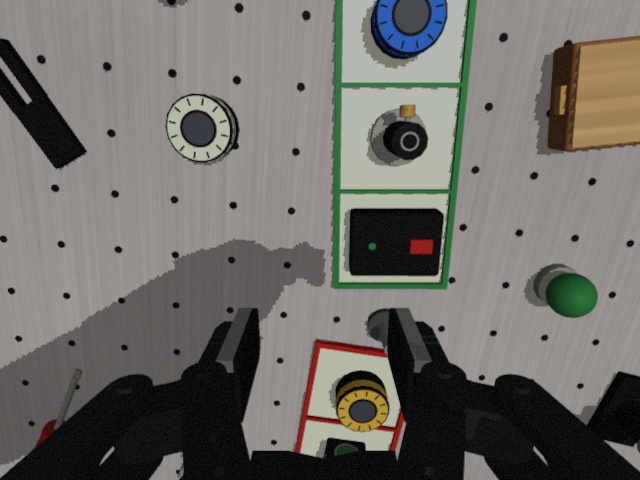

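View pics/s3.png

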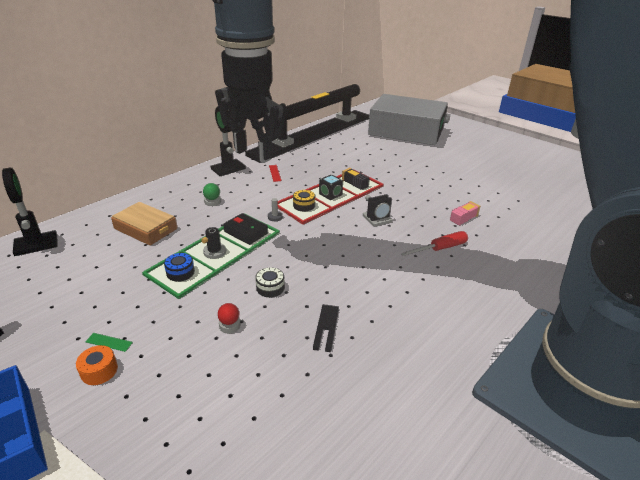

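View pics/t3.png

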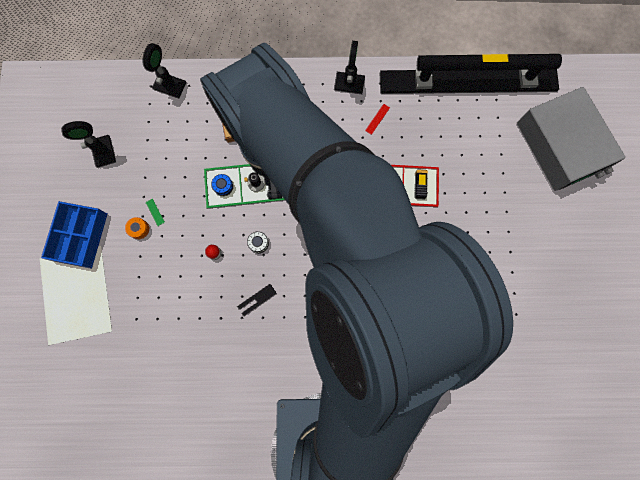

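All five parts stand upright in their own bays. The white polariser (258,242) and mirror mount (378,208, side view) haven't moved. One numeric check of the placements before handing in.

Run:
```python
from h import *
w10,w15,w14=load("w10"),load("w15"),load("w14"); s1,s3=load("s1"),load("s3")
def loc(p,c,yaw):
    d=(np.array(p[:2])-c)*1000; a=np.radians(yaw); return np.round([d[0]*np.cos(a)+d[1]*np.sin(a),-d[0]*np.sin(a)+d[1]*np.cos(a)],1)
R_=(np.array([.625,-.1557]),-4.1); G_=(np.array([.6308,.1675]),5.6)
print("yellow",loc(onz(w10,hole(w10,[((20,90,60),(36,255,255))],(285,180,365,260))[0],.031),*R_))
print("split",loc(onz(w10,rect(mask(w10,[((80,30,90),(115,255,255))],(290,300,350,345),7))[0][0],.043),*R_))
print("laser ends",loc(onz(w10,(286,389),.029),*R_),loc(onz(w10,(361,389),.029),*R_))
print("post",loc(onz(w15,(409,141),.053),*G_))
print("blue",loc(onz(w14,hole(w14,[((95,110,40),(120,255,255))],(270,50,375,160))[0],.031),*G_))
for n,(x0,y0,x1,y1) in dict(mirror=(362,190,396,224),white=(252,262,290,298)).items():
    print(n,cv2.absdiff(s1["color"][y0:y1,x0:x1],s3["color"][y0:y1,x0:x1]).mean())
```

```text
yellow [ 1.1 80.4]
split [-1.1  0.1]
laser ends [-32.4 -73.1] [ 34.4 -73.1]
post [-0.2  1.7]
blue [ 0.2 84.1]
mirror 9.703287197231834
white 6.928849902534113
```

Run:
```python
from h import *
s1,s3=load("s1"),load("s3"); w10=load("w10")
a=np.hstack([cv2.resize(q["color"][170:310,230:410],(390,303)) for q in (s1,s3)]); cv2.imwrite("pics/cmp.png",a)
p=onz(w10,rect(mask(w10,[((18,90,60),(36,255,255))],(305,380,350,412),3))[0][0],.029); print(p)
```

```text
[ 0.62719054 -0.2393378   0.029     ]
```

View pics/cmp.png

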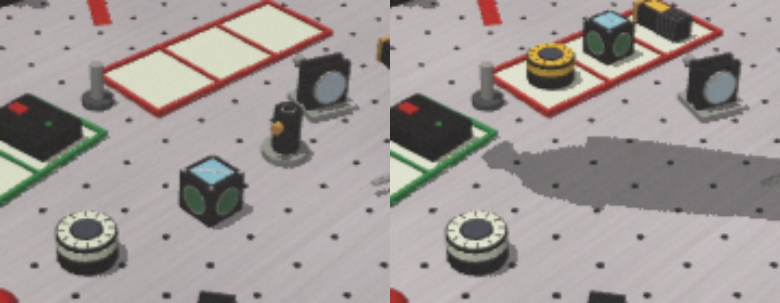

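Before (left) and after (right) show the white polariser and mirror mount in the same place, apart from shadows. The laser's patch also confirms it is centred in its bay. Handing in.

Run:
```python
from workcell import r,get_state
print(get_state()["time"]); print(r.finish_job())
```

```text
33.45
the job is handed in; nothing more can be done
None
```

I placed all five parts and handed the job in at 33.5 s; no verdict was reported. Each part was lowered until the wrist force showed it resting on the tray floor, then released.

| Part | Tray and bay | Last measured offset from bay middle |
|---|---|---|
| Splitter | red, middle | about 1 mm |
| Laser | red, -y | about 1 mm across the bay, from its yellow patch |
| Yellow polariser | red, +y | about 3 mm |
| Blue polariser | green, +y | about 1 mm |
| Post holder | green, middle | about 2 mm |

The pictures showed every part upright in a bay of its own. The white polariser and mirror mount had not moved, and I never approached the orange and pink look-alikes. The highest wrist reading I saw was 13 N on one axis.

- **Laser check that disagreed:** one estimate put it 10 mm off along y. I had used the wrong image row for that, and the patch position put it about 1 mm off.
- **Mirror mount check:** the side-view pixel difference was slightly higher for the mirror mount than for the white polariser. A before-and-after crop showed only shadow changes.

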